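# Load the pressure recorder's cell

### The job

Take the longer cell out of the charging tray and load it into the open battery bay of the pressure recorder: flat end against the coil spring, spring pressed back, then the nose end rolled down past the retaining lip until the cell lies fully home in its cradle, held under the lip by the spring. Feel for the spring and press gently, just enough for the nose to pass the lip: do not force the cell hard against spring, lip or rails, and do not lean the gripper on the recorder. Leave the shorter cell in the tray and let go of the loaded cell.

Things in the scene. Friction and masses are not known exactly. Their poses are not given: they have to be found in the camera images.
- cell: The longer of two cells: plain grey cylinder, 21 mm diameter, 70 mm long, 70 g +-20%, lying level in one of the tray's two cradles, nose roughly away from the robot. Origin at its centre; its x runs from the flat end (-35 mm) to the nose end: the body ends at +33 mm, then a steel stub nose 8 mm in diameter reaches +35 mm. Its y and z may point any way round (it can roll).
- cell_centre (a point): Centre of the longer cell, on its axis; axes as the cell's. It is gripped across its 21 mm diameter, here or better 8 mm nearer the flat end, which keeps the fingers clear of the lip. In tray and recorder 12 mm of air lie beside the rails between the level of its underside and the floor, so fingertips can reach below its underside.
- cell_nose (a point): Tip of the longer cell's nose, on its axis, 35 mm from its centre.
- short_cell_centre (a point): Centre of the shorter cell (18 mm diameter, 50 mm long) in the tray's other cradle, 75 mm beside the long one. It stays there.
- charger: Fixed black charging tray, 104 (x) by 150 mm (y), floor 8 mm thick; origin at the centre of its underside, x along its two cradles at y = +37.5 and -37.5 mm. Each cradle is a pair of rails, 18 mm wide in all, with end stops 24 mm high; a cell may lie up to 6 mm off its middle along x. The long cell's axis is 30.5 mm above the bench.
- recorder: Fixed pressure recorder on its back, open to above: grey tray 150 (x) by 116 mm (y), floor 8 mm thick, outer walls 28 mm high and 102 mm apart inside (y). Origin at the centre of its underside; x points from the spring to the lip, roughly away from the robot. The black cell holder in its middle (rails, spring, lip in one) slides on a track and is clipped within 9 mm of its nominal place along x.
- seat (a point): Where the long cell's centre lies when home, 30.5 mm above the bench, for a holder at its nominal place (the true one is up to 9 mm along x or -x; y and z are true); axes as the recorder's. From here the holder's two rails, 18 mm wide in all, run from x = -57 to +35 mm, cell underside at z = -10.5, floor beside at -22.5. End wall 30 mm wide, x = +35 to +43, up to z = +14.
- spring_axis (a point): Nominal place (holder nominal) of the free spring's head: 29 mm along -x from the seat, on the cell's axis; the head is a smooth flat steel disc 12 mm in diameter facing +x. The spring gives 0.8 N per mm from zero and goes solid after 17 mm (13.6 N); home, the cell presses it in 6 mm. A block 30 mm wide, 28 to 46 mm behind the free head, reaches 15.5 mm above the axis.
- lip_edge (a point): Nominal middle of the lip's lower free edge, 29 mm along x and 12 mm above the seat; lip 24 mm wide, 3 mm thick, reaching 6 mm over the cell from the end wall. The cell goes in spring end first, nose tilted up 20 to 30 degrees; to pass, it must press the head back 12.5 mm (10 N) all the way down (tilted, the flat end's upper part meets the head). Cell against holder: up to 22 N in all.
There are look-alikes about, which are no part of the job. Several things have the shape of the recorder; the one meant has the colours described above.

How it is judged:
By the outcome, as a careful person would: the job done as asked, in the order asked, and still so for the second after the job is handed in, with the robot touching nothing.
It also fails if it takes over 64 s, if anything falls off the work surface, if the arm or the gripper's body presses on something with over 40 N, if the wrist force passes 120 N, or if a joint passes its speed limit or range.

### The arm

A 6-joint arm with a two-finger parallel gripper is mounted at the origin on the work surface. World frame = base frame: x ahead of the robot, y to its left, z up, the work surface at z = 0. Lengths are in m, angles in degrees, forces in N, time in s.
With the tool pointing down it reaches from about 0.375 to 0.9 m from the base axis. Payload 3.1 kg.
Tool frame: the origin (TCP) lies on the front face of the gripper's body, between the roots of the fingers; the fingertips stand 70 mm ahead of it and the grasp point (between the pads) lies 51 mm ahead of it (bot.tip_extent is the distance from the TCP to the fingertips, in m); z points along the fingers, x is the direction in which the jaws open and shut, and the axes are right-handed (so a half turn about z gives the same grasp; the last joint's range is limited). The gripper opens to 87 mm and grips with 3 to 60 N. Pads are 19 mm wide; open, the fingers measure 117 mm over their backs; the gripper's body (75 mm by 190 mm) begins 51 mm behind the grasp point.
Start: joints at [64.028, 30.224, 82.088, -0, 67.689, -10.227], TCP at [0.17, 0.602, 0.292] pointing down, gripper open.
Joint ranges: [-176.69, 176.69], [-43.24, 126.21], [12.49, 139.97], [-82, 262], [0, 151.66], [-163.58, 163.58]. Speed limits (degrees/s): [159.86, 159.86, 180, 180, 180, 180].

### API

Orientations are given as a 3x3 rotation matrix whose columns are the frame's x, y, z axes.
In Python, from rig import bot, viewer, ticket gives the robot as it stands. The module is installed in compiled form; this text tells all that it offers.
- The arm moves only by the tool arm_command, never from a script. Its argument "targets" is a list of rows, each an object with "rot": the turn, a rotation vector about the tool's x, y, z in degrees, a list of three; "offset": the shift along the tool's x, y, z in cm, a list of three; "gripper": the closure, from 0 (fully open) to 1 (shut). A call has 1 to 8 rows; each row is the pose to reach, as a shift and turn from the pose commanded when the call began, along the tool's axes at that moment; what a row does not reach only later rows make up. A row lasts 1/10 s, in which the tool goes at most 50 mm and 8.59 degrees, less where a joint would pass 70% of its speed; a pose out of reach is approached as far as the arm can. A call with a gripper value outside its range is refused whole. The fingers move at their own pace and stop on an object; the grip force is fixed at half the most. Time passes only in rows, so rows that repeat a pose let the fingers close. It gives the time, the measured TCP pose, the force and the opening at its end, in the units of the state.
- bot.read_state(): the state, without advancing time (a new reading comes with each control period).
- viewer.capture(name): name is "side" or "top" or "wrist"; returns a dict with "frame" (400x640x3 uint8, red, green, blue), "fx", "fy", "cx", "cy" (pixels), "view" (4x4, takes a point from world to camera coordinates). Camera axes: x right, y down, z forward; pixel columns grow to the right and rows downward; lengths in m; the calibration is good to about 2 mm. A picture is of the moment at which its call begins. There is no depth.
- ticket.hand_in(): hands the job in, once; it reports no verdict.
The state is a dict: "time_s": time; "joint_positions": joint angles; "qvel": joint speeds; "tau": joint torques, N m; "position": TCP position; "tcp_rot": TCP orientation; "force": force on the tool from outside, world axes, zero at the start; "moment": the same for the moment, N m; "opening": opening from 0.0 (shut) to 1.0 (fully open).
Only numpy, scipy, OpenCV 4.12 (cv2) and the standard library are available. Lean on these libraries where they do the work, as an engineer would, in place of code of your own. Each camera call takes 0.05 s, during which the arm holds its last target. There are 200 camera calls.

## Working session

There is one attempt and no reset: what is moved stays moved. The work goes in short steps, Python scripts to look and compute and a tool call to move; the robot and the scene stay as the last step left them, time stands still between calls to the robot, and variables do not carry over. Pictures are saved under pics/ and viewed, about 8 in all and at most 12, crops included, and the job is handed in when it is done.

Besides the shell and the picture viewer there is one more tool, called after "Request:" as name([rows], argument=value, ...), one row to a line, values as JSON. arm_command: Moves the arm, as the interface text tells. Its arguments: {"type":"object","properties":{"targets":{"type":"array"}},"required":["targets"]}

```bash
mkdir -p pics
cat > h.py <<'E'
import numpy as np, cv2
from rig import bot, viewer, ticket
def cap(n,f=None):
    c=viewer.capture(n)
    if f: cv2.imwrite('pics/'+f,c['frame'][:,:,::-1])
    return c
def proj(c,P):
    P=np.atleast_2d(P); V=np.array(c['view']); q=P@V[:3,:3].T+V[:3,3]
    return np.c_[c['fx']*q[:,0]/q[:,2]+c['cx'],c['fy']*q[:,1]/q[:,2]+c['cy']]
def ray(c,uv,z):
    V=np.array(c['view']);R=V[:3,:3];o=-R.T@V[:3,3]
    uv=np.atleast_2d(uv);d=np.c_[(uv[:,0]-c['cx'])/c['fx'],(uv[:,1]-c['cy'])/c['fy'],np.ones(len(uv))]@R
    return o+d*((z-o[2])/d[:,2])[:,None]
E
python3 - <<'E'
from h import *
a=cap('top');b=cap('side')
im=np.vstack([a['frame'],b['frame']])[:,:,::-1]
cv2.imwrite('pics/top0.png',a['frame'][:,:,::-1]);cv2.imwrite('pics/side0.png',b['frame'][:,:,::-1])
for c in(a,b):
    V=np.array(c['view']);print(c['fx'],-V[:3,:3].T@V[:3,3],V[2,:3])
s=bot.read_state();print(s['time_s'],s['position'],s['tcp_rot'],s['force'],s['opening'])
E
```

```text
461.6556802490447 [ 0.29068609 -0.01671772  1.07086816] [ 0.2084285   0.02037475 -0.97782536]
428.73108546164593 [ 0.08861155 -0.42932625  0.61871788] [ 0.50160306  0.53592976 -0.67909769]
0.1 [0.16935049 0.60109832 0.2913907 ] [[ 2.71348494e-01  9.62480831e-01 -8.03427167e-04]
 [ 9.62479412e-01 -2.71349499e-01 -1.68250145e-03]
 [-1.83738495e-03 -3.16737872e-04 -9.99998262e-01]] [0.71343201 0.31851658 0.66975972] 1.0012231743273357
```

View pics/top0.png

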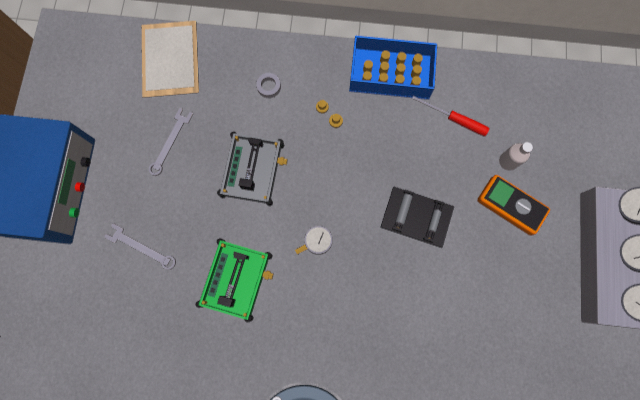

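View pics/side0.png

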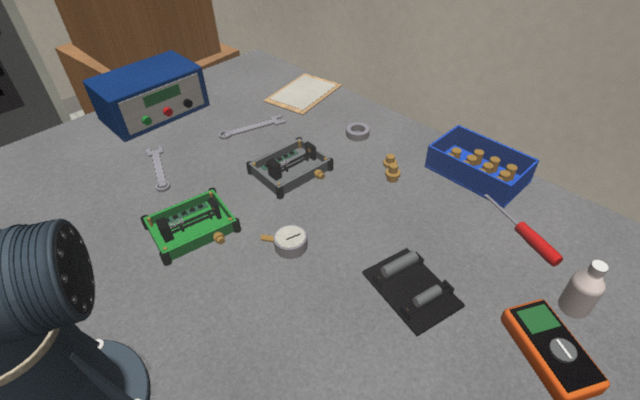

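Top view: grey recorder near (252,168) and tray near (418,216), with the long cell on its left at (404,210). The green recorder is a look-alike. Next I'll measure both.

Run:
```python
from h import *
a=cap('top');f=a['frame'][:,:,::-1]
A=cv2.resize(f[120:215,205:300],(395,395),interpolation=cv2.INTER_CUBIC)
B=cv2.resize(f[175:255,372:467],None,fx=395/95,fy=395/95,interpolation=cv2.INTER_CUBIC)
B=cv2.copyMakeBorder(B,0,395-B.shape[0],0,0,cv2.BORDER_CONSTANT)
cv2.imwrite('pics/z0.png',np.hstack([A,B]))
hsv=cv2.cvtColor(f,cv2.COLOR_BGR2HSV)
# tray: dark pixels in ROI
g=cv2.cvtColor(f,cv2.COLOR_BGR2GRAY)
m=np.zeros_like(g);m[175:255,372:467]=(g[175:255,372:467]<75)
m=cv2.morphologyEx(m,cv2.MORPH_CLOSE,np.ones((9,9)))
c=max(cv2.findContours(m,0,2)[0],key=cv2.contourArea)
bx=cv2.boxPoints(cv2.minAreaRect(c));print('tray px',bx);print(ray(a,bx,0.008)[:,:2])
print('rec',ray(a,[[235,134],[281,143],[270,203],[222,195]],0.028)[:,:2])
```

```text
tray px [[379.50006 226.5    ]
 [393.20007 185.4    ]
 [455.30005 206.1    ]
 [441.60004 247.20001]]
[[ 0.46588993 -0.12425179]
 [ 0.56744922 -0.14837926]
 [ 0.53321732 -0.29725727]
 [ 0.43322494 -0.27056246]]
rec [[0.64740674 0.2384176 ]
 [0.63687398 0.12667485]
 [0.49004648 0.13337205]
 [0.49685884 0.24625451]]
```

View pics/z0.png

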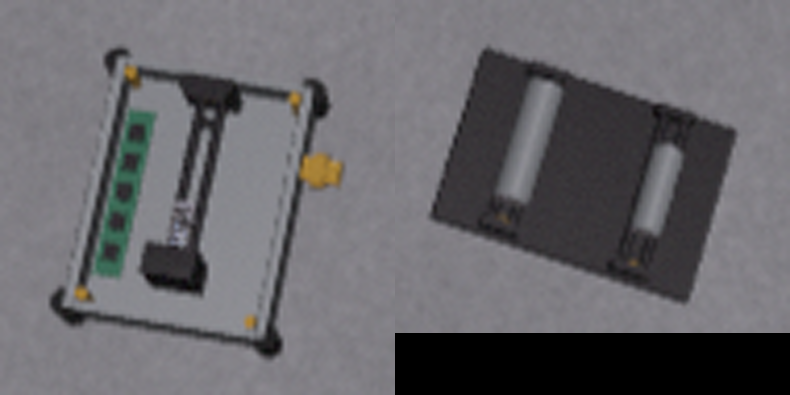

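Tray measures 104 x 153 mm and its cell direction is about -13.5°. Recorder measures about 148 x 113 mm at about -3.6°. Both match the given sizes. I'll go above the recorder for a close look.

```bash
cat >> h.py <<'E'
from scipy.spatial.transform import Rotation as Ro
def tool(yaw,pitch=0):
    """tool down, tool y (nose direction) at world angle yaw, nose up by pitch (deg)"""
    a=np.radians(yaw);y=np.array([np.cos(a),np.sin(a),0]);z=np.array([0,0,-1.]);x=np.cross(y,z)
    return np.c_[x,y,z]@Ro.from_euler('x',-pitch,degrees=True).as_matrix()
def rel(p,R):
    s=bot.read_state();R0=np.array(s['tcp_rot'])
    print('t',round(s['time_s'],2),'pos',np.round(s['position'],4),'F',np.round(s['force'],2),'open',round(s['opening'],3))
    print('offset cm',np.round(R0.T@(np.array(p)-s['position'])*100,2),'rot',np.round(Ro.from_matrix(R0.T@R).as_rotvec(degrees=True),2))
E
python3 - <<'E'
from h import *
w=cap('wrist');V=np.array(w['view']);s=bot.read_state();R=np.array(s['tcp_rot'])
o=-V[:3,:3].T@V[:3,3];print('cam in tool',R.T@(o-s['position']),'fwd',R.T@V[2,:3],'down',R.T@V[1,:3],w['fx'])
rel([0.50,0.185,0.27],tool(-3.6))
E
```

```text
cam in tool [-0.00091878 -0.07253828 -0.09190612] fwd [-2.59302322e-04  2.65699001e-01  9.64056001e-01] down [-6.27404125e-04  9.64055801e-01 -2.65699114e-01] 276.0684014518837
t 0.2 pos [0.1694 0.6012 0.2916] F [ 0.3  -1.49 -0.26] open 0.997
offset cm [-31.09  43.11   2.2 ] rot [ -0.02   0.07 -12.15]
```

Request:
arm_command([
  {"rot": [0,0,-12.1],"offset": [-29.5,48.9,2.2],"gripper": 0},
  {"rot": [0,0,-12.1],"offset": [-29.5,48.9,2.2],"gripper": 0},
  {"rot": [0,0,-12.1],"offset": [-29.5,48.9,2.2],"gripper": 0.45},
  {"rot": [0,0,-12.1],"offset": [-29.5,48.9,2.2],"gripper": 0.45},
  {"rot": [0,0,-12.1],"offset": [-29.5,48.9,2.2],"gripper": 0.45},
  {"rot": [0,0,-12.1],"offset": [-29.5,48.9,2.2],"gripper": 0.45},
  {"rot": [0,0,-12.1],"offset": [-29.5,48.9,2.2],"gripper": 0.45},
  {"rot": [0,0,-12.1],"offset": [-29.5,48.9,2.2],"gripper": 0.45},
])

```text
time_s: 1.0
position: [0.4428, 0.3097, 0.2769]
tcp_rot: [[0.064, 0.998, 0.0], [0.998, -0.064, 0.0], [0.0, 0.0, -1.0]]
force: [-0.3, 1.0, -0.1]
opening: 0.58
```

Request:
arm_command([
  {"rot": [0,0,0],"offset": [0,0,0],"gripper": 0.45},
  {"rot": [0,0,0],"offset": [0,0,0],"gripper": 0.45},
])

```text
time_s: 1.2
position: [0.4423, 0.3103, 0.2767]
tcp_rot: [[0.067, 0.998, -0.001], [0.998, -0.067, 0.0], [0.0, -0.001, -1.0]]
force: [-0.2, 0.7, -0.1]
opening: 0.549
```

Request:
arm_command([
  {"rot": [0,0,0],"offset": [-11.7,12.6,0.7],"gripper": 0.45},
  {"rot": [0,0,0],"offset": [-11.7,12.6,0.7],"gripper": 0.45},
  {"rot": [0,0,0],"offset": [-11.7,12.6,0.7],"gripper": 0.45},
  {"rot": [0,0,0],"offset": [-11.7,12.6,0.7],"gripper": 0.45},
  {"rot": [0,0,0],"offset": [-11.7,12.6,0.7],"gripper": 0.45},
])

```text
time_s: 1.7
position: [0.5615, 0.1859, 0.2697]
tcp_rot: [[0.065, 0.998, 0.001], [0.998, -0.065, -0.0], [0.0, 0.001, -1.0]]
force: [-0.2, 0.5, -0.5]
opening: 0.55
```

Run:
```python
from h import *
rel([0.56,0.185,0.27],tool(-3.6))
w=cap('wrist','w1.png');np.savez('w1.npz',**w)
t=cap('top');np.savez('t0.npz',**t)
```

```text
t 1.7 pos [0.5615 0.1859 0.2697] F [-0.17  0.51 -0.47] open 0.55
offset cm [-0.1  -0.14 -0.03] rot [ 0.06 -0.   -0.13]
```

View pics/w1.png

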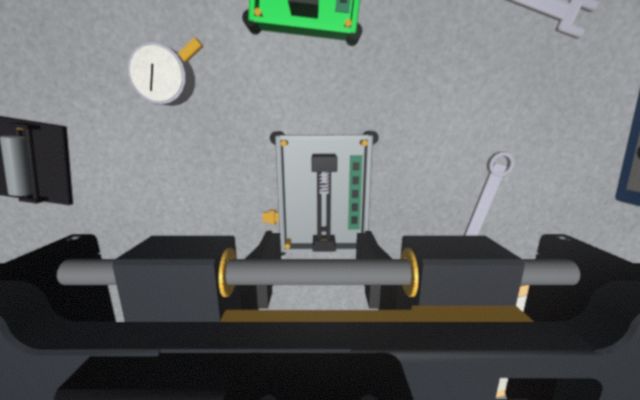

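Wrist view: recorder spans about (275..378, 135..253), spring block at (323,163), spring at (323,185) and end wall/lip at (323,243). I'll zoom in for pixel edges.

Run:
```python
from h import *
w=np.load('w1.npz');f=w['frame'][:,:,::-1]
c=cv2.resize(f[128:260,262:386],None,fx=4.5,fy=4.5,interpolation=cv2.INTER_CUBIC)
for i in range(0,124,10): cv2.putText(c,str(262+i),(int(i*4.5),8),0,.3,(0,0,255));cv2.line(c,(int((i+.5)*4.5),10),(int((i+.5)*4.5),16),(0,0,255))
for j in range(0,132,10): cv2.putText(c,str(128+j),(0,int((j+.5)*4.5)+3),0,.3,(0,0,255))
cv2.imwrite('pics/w1z.png',c)
```

```text
(no output)
```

View pics/w1z.png

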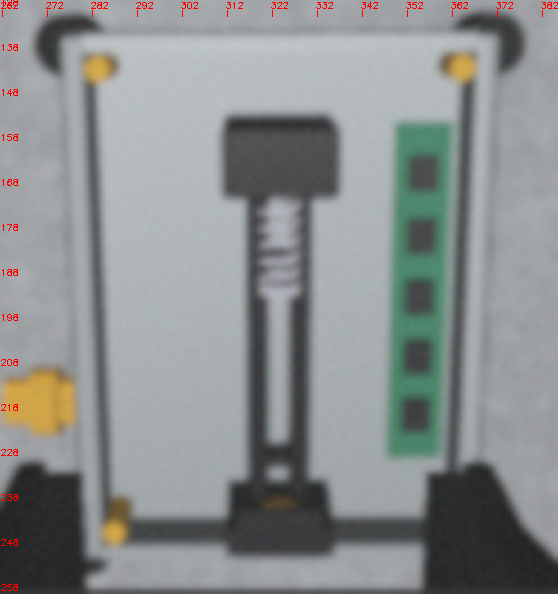

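Run:
```python
from h import *
w=np.load('w1.npz')
def P(X,Y,z): return ray(w,[[262+X/4.5-.5,128+Y/4.5-.5]],z)[0,:2]
for n,X,Y,z in [('block fl',223,196,.046),('block fr',338,196,.046),('block bl',223,130,.046),('head top',279,297,.0365),('rail mid lo',279,430,.02),('rail mid up',279,215,.02),('lip edge',279,510,.0455),('wall far',281,555,.0445),
 ('wall top L',65,40,.028),('wall top R',498,40,.028),('wallL lo',90,540,.028)]: print(n,P(X,Y,z))
a=-P(281,555,.0445)+P(281,196,.046);print(np.degrees(np.arctan2(-a[1],-a[0])))
t=np.load('t0.npz')
```

```text
block fl [0.53601157 0.17865866]
block fr [0.53794384 0.20793885]
block bl [0.51938093 0.17986911]
head top [0.56560572 0.19135944]
rail mid lo [0.60914499 0.18903278]
rail mid up [0.54620318 0.19285362]
lip edge [0.62331151 0.18768389]
wall far [0.63721921 0.1874156 ]
wall top L [0.49522226 0.13985514]
wall top R [0.50265881 0.25259527]
wallL lo [0.63652628 0.13205785]
-3.431524526025149
```

Holder is consistent: head at (0.5655, 0.1914), lip edge 58 mm ahead, and wall far edge 72 mm ahead. That gives a seat of about (0.5943, 0.1897) and a yaw of -3.5°. Next, the tray.

Request:
arm_command([
  {"rot": [0,0,9.8],"offset": [-36.3,-2.9,2],"gripper": 0.45},
  {"rot": [0,0,9.8],"offset": [-36.3,-2.9,2],"gripper": 0.45},
  {"rot": [0,0,9.8],"offset": [-36.3,-2.9,2],"gripper": 0.45},
  {"rot": [0,0,9.8],"offset": [-36.3,-2.9,2],"gripper": 0.45},
  {"rot": [0,0,9.8],"offset": [-36.3,-2.9,2],"gripper": 0.45},
  {"rot": [0,0,9.8],"offset": [-36.3,-2.9,2],"gripper": 0.45},
  {"rot": [0,0,9.8],"offset": [-36.3,-2.9,2],"gripper": 0.45},
  {"rot": [0,0,9.8],"offset": [-36.3,-2.9,2],"gripper": 0.45},
])

```text
time_s: 2.6
position: [0.5076, -0.1756, 0.2501]
tcp_rot: [[0.234, 0.972, 0.0], [0.972, -0.234, -0.001], [-0.001, 0.001, -1.0]]
force: [0.4, -0.4, 0.4]
opening: 0.548
```

Request:
arm_command([
  {"rot": [0,0,0],"offset": [0,0,0],"gripper": 0.45},
  {"rot": [0,0,0],"offset": [0,0,0],"gripper": 0.45},
])

```text
time_s: 2.8
position: [0.5077, -0.1714, 0.2499]
tcp_rot: [[0.231, 0.973, -0.001], [0.973, -0.231, 0.002], [0.001, -0.001, -1.0]]
force: [-0.3, 0.2, -0.5]
opening: 0.547
```

Run:
```python
from h import *
rel([0.509,-0.174,0.25],tool(-13.5))
w=cap('wrist','w2.png');np.savez('w2.npz',**w)
f=w['frame'];g=f.astype(int)
u,v=proj(w,[[.509,-.174,.0305]])[0].astype(int);print(u,v)
u0,v0=u-75,v-75
c=cv2.resize(f[max(v0,0):v+75,u0:u+75,::-1],None,fx=4,fy=4,interpolation=cv2.INTER_CUBIC)
for i in range(0,150,10):
    cv2.putText(c,str(u0+i),(i*4,8),0,.3,(0,0,255));cv2.putText(c,str(max(v0,0)+i),(0,i*4+5),0,.3,(0,0,255))
cv2.imwrite('pics/w2z.png',c)
```

```text
t 2.8 pos [ 0.5077 -0.1714  0.2499] F [-0.34  0.18 -0.5 ] open 0.547
offset cm [-0.22  0.19 -0.01] rot [-0.07 -0.08  0.14]
316 194
```

View pics/w2z.png

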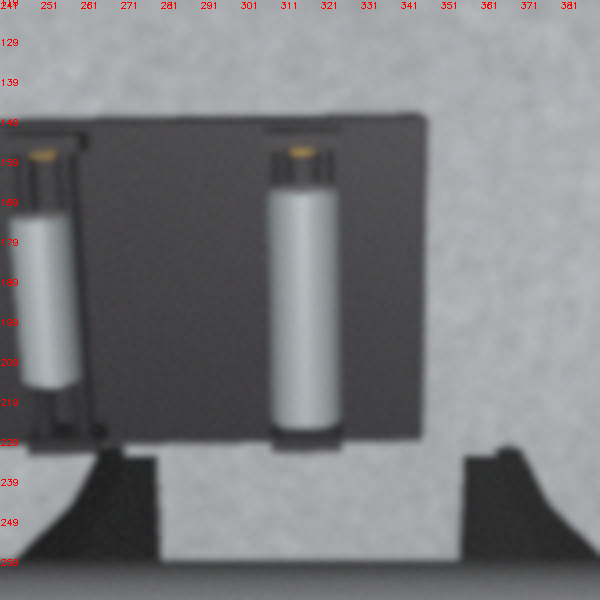

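Run:
```python
from h import *
w=np.load('w2.npz');f=w['frame'].astype(int).sum(2)/3
print(f[160:175,316].round(),f[218:236,316].round())
def P(X,Y,z): return ray(w,[[241+X/4-.5,119+Y/4-.5]],z)[0,:2]
a=tool(-13.4)[:2,1]
for n,X,Y,z in [('flat top',302,190,.041),('flat bot',302,190,.02),('nose body',306,428,.041),('midL',269,310,.0305),('midR',340,310,.0305)]:
    p=P(X,Y,z);print(n,p,'along',p@a)
# axis at both ends
p=(P(267,195,.0305)+P(337,195,.0305))/2;q=(P(272,420,.0305)+P(342,420,.0305))/2
print(p,q,np.degrees(np.arctan2(*(q-p)[::-1])))
```

```text
[ 80.  78.  81.  79.  84.  94. 112. 148. 180. 189. 190. 188. 189. 189.
 188.] [175. 175. 177. 174. 176. 175. 171. 150. 102.  59.  56.  63.  67.  90.
 130. 158. 170. 172.]
flat top [ 0.47494339 -0.16650984] along 0.5006017744698746
flat bot [ 0.47758962 -0.16726693] along 0.503351424987279
nose body [ 0.54197968 -0.18143139] along 0.5692710992659366
midL [ 0.50786945 -0.18433131] along 0.5367615448767868
midR [ 0.51265177 -0.16429045] along 0.5367692474622452
[ 0.47763719 -0.16721723] [ 0.54325177 -0.18145135] -12.2398206133131
```

Cell length measures 68.7 mm against 68 mm (body), with its centre at about (0.5095, -0.1741). I'm descending to grasp 8 mm towards the flat end.

Request:
arm_command([
  {"rot": [0,0,-0.4],"offset": [-0.23,-0.56,5],"gripper": 0.45},
  {"rot": [0,0,-0.4],"offset": [-0.23,-0.56,9],"gripper": 0.45},
  {"rot": [0,0,-0.4],"offset": [-0.23,-0.56,12],"gripper": 0.45},
  {"rot": [0,0,-0.4],"offset": [-0.23,-0.56,14],"gripper": 0.45},
  {"rot": [0,0,-0.4],"offset": [-0.23,-0.56,14],"gripper": 0.45},
])

```text
time_s: 3.35
position: [0.5007, -0.1715, 0.1076]
tcp_rot: [[0.223, 0.975, -0.006], [0.975, -0.223, 0.004], [0.002, -0.006, -1.0]]
force: [-0.8, 0.9, 0.1]
opening: 0.552
```

Run:
```python
from h import *
rel([0.5017,-0.1723,0.082],tool(-13.0))
```

```text
t 3.35 pos [ 0.5007 -0.1715  0.1076] F [-0.76  0.88  0.09] open 0.552
offset cm [-0.06  0.13  2.56] rot [-0.36 -0.14  0.13]
```

Request:
arm_command([
  {"rot": [0,0,0],"offset": [-0.05,0.1,1.3],"gripper": 0.45},
  {"rot": [0,0,0],"offset": [-0.05,0.1,2.0],"gripper": 0.45},
  {"rot": [0,0,0],"offset": [-0.05,0.1,2.4],"gripper": 0.45},
  {"rot": [0,0,0],"offset": [-0.05,0.1,2.5],"gripper": 0.45},
  {"rot": [0,0,0],"offset": [-0.05,0.1,2.5],"gripper": 0.45},
  {"rot": [0,0,0],"offset": [-0.05,0.1,2.5],"gripper": 0.45},
])

```text
time_s: 3.95
position: [0.5031, -0.1758, 0.0854]
tcp_rot: [[0.226, 0.974, 0.001], [0.974, -0.226, -0.0], [-0.0, 0.001, -1.0]]
force: [-0.2, 0.5, -0.4]
opening: 0.551
```

```bash
cat >> h.py <<'E'
def stat(n=8):
    L=[];F=[]
    for i in range(n):
        viewer.capture('side');s=bot.read_state();L.append(s['position']);F.append(s['force'])
    L=np.array(L);F=np.array(F)
    print('t',round(s['time_s'],2),'pos',L.mean(0).round(4),'sd',L.std(0).round(4),'F',F.mean(0).round(2),'sd',F.std(0).round(2),'open',round(s['opening'],3))
    print('yaw',np.degrees(np.arctan2(*np.array(s['tcp_rot'])[1::-1,1])).round(2),'pitch',np.degrees(np.arcsin(np.array(s['tcp_rot'])[2,1])).round(2))
    return L.mean(0)
E
python3 -c "
from h import *
stat()"
```

```text
t 4.35 pos [ 0.5029 -0.1757  0.0852] sd [0.0001 0.0001 0.0001] F [-0.1   0.06 -0.22] sd [0.4  0.43 0.68] open 0.551
yaw -13.05 pitch 0.0
```

Request:
arm_command([
  {"rot": [0,0,0],"offset": [0.3,-0.19,0.3],"gripper": 0.45},
  {"rot": [0,0,0],"offset": [0.3,-0.19,0.3],"gripper": 0.45},
  {"rot": [0,0,0],"offset": [0.3,-0.19,0.3],"gripper": 0.45},
])

```text
time_s: 4.65
position: [0.5015, -0.1719, 0.0817]
tcp_rot: [[0.225, 0.974, -0.001], [0.974, -0.225, 0.0], [0.0, -0.001, -1.0]]
force: [0.5, -0.6, 0.5]
opening: 0.546
```

```bash
python3 -c "
from h import *
stat(4);rel([0.5017,-0.1723,0.082],tool(-13.0))"
```

```text
t 4.85 pos [ 0.5017 -0.1721  0.0819] sd [0.     0.0001 0.0001] F [ 0.04 -0.42 -0.21] sd [0.14 0.39 0.68] open 0.554
yaw -13.04 pitch 0.01
t 4.85 pos [ 0.5017 -0.1722  0.0819] F [ 0.22 -0.29  0.85] open 0.554
offset cm [-0.01 -0.   -0.01] rot [ 0.01  0.   -0.04]
```

Request:
arm_command([
  {"rot": [0,0,0],"offset": [0,0,0],"gripper": 0.65},
  {"rot": [0,0,0],"offset": [0,0,0],"gripper": 0.75},
  {"rot": [0,0,0],"offset": [0,0,0],"gripper": 1},
  {"rot": [0,0,0],"offset": [0,0,0],"gripper": 1},
  {"rot": [0,0,0],"offset": [0,0,0],"gripper": 1},
  {"rot": [0,0,0],"offset": [0,0,0],"gripper": 1},
])

```text
time_s: 5.45
position: [0.5018, -0.1717, 0.082]
tcp_rot: [[0.226, 0.974, 0.0], [0.974, -0.226, 0.001], [0.001, -0.0, -1.0]]
force: [0.9, 3.7, 1.7]
opening: 0.234
```

```bash
python3 -c "
from h import *
stat(4)"
```

```text
t 5.65 pos [ 0.5017 -0.1717  0.082 ] sd [0. 0. 0.] F [1.74 3.35 2.05] sd [0.52 0.81 0.38] open 0.234
yaw -13.05 pitch -0.0
```

Cell gripped (20.4 mm). Lifting.

Request:
arm_command([
  {"rot": [0,0,0],"offset": [0,0,-0.6],"gripper": 1},
  {"rot": [0,0,0],"offset": [0,0,-2],"gripper": 1},
  {"rot": [0,0,0],"offset": [0,0,-5],"gripper": 1},
  {"rot": [0,0,0],"offset": [0,0,-9],"gripper": 1},
  {"rot": [0,0,0],"offset": [0,0,-11],"gripper": 1},
  {"rot": [0,0,0],"offset": [0,0,-11],"gripper": 1},
])

```text
time_s: 6.25
position: [0.5033, -0.1735, 0.1958]
tcp_rot: [[0.226, 0.974, 0.007], [0.974, -0.226, -0.005], [-0.003, 0.008, -1.0]]
force: [0.4, -0.4, -0.1]
opening: 0.233
```

```bash
python3 -c "
from h import *
stat(6);rel([0.555,0.19,0.19],tool(-3.5))
w=cap('wrist','w3.png');np.savez('w3.npz',**w)
s=bot.read_state();R=np.array(s['tcp_rot']);print(proj(w,[np.array(s['position'])+R@[x,y,.051] for x,y in[(0,-27),(0,0),(0,43)] for x,y in [(0,y/1000)]]))
"
```

```text
t 6.55 pos [ 0.5012 -0.1722  0.1918] sd [0.0005 0.0004 0.0012] F [-0.5  -0.12 -0.48] sd [0.15 0.43 0.35] open 0.231
yaw -13.05 pitch -0.16
t 6.55 pos [ 0.5009 -0.1719  0.1907] F [-0.79 -0.17 -0.46] open 0.231
offset cm [36.47 -2.9   0.1 ] rot [-0.16 -0.06 -9.55]
[[319.68670752 215.3052619 ]
 [319.64847362 260.50811119]
 [319.59429635 324.56035809]]
```

View pics/w3.png

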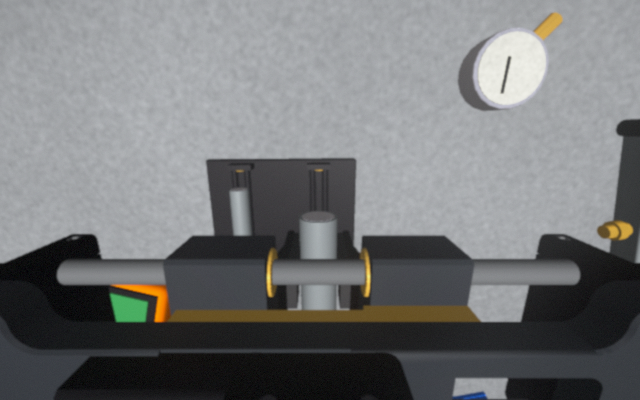

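Cell hangs straight in the grip with its flat end at row 216, as predicted, and the short cell is still in the tray. Moving to the recorder.

Request:
arm_command([
  {"rot": [0,0,-9.5],"offset": [36.5,-2.9,0],"gripper": 1},
  {"rot": [0,0,-9.5],"offset": [36.5,-2.9,0],"gripper": 1},
  {"rot": [0,0,-9.5],"offset": [36.5,-2.9,0],"gripper": 1},
  {"rot": [0,0,-9.5],"offset": [36.5,-2.9,0],"gripper": 1},
  {"rot": [0,0,-9.5],"offset": [36.5,-2.9,0],"gripper": 1},
  {"rot": [0,0,-9.5],"offset": [36.5,-2.9,0],"gripper": 1},
  {"rot": [0,0,-9.5],"offset": [36.5,-2.9,0],"gripper": 1},
  {"rot": [0,0,-9.5],"offset": [36.5,-2.9,0],"gripper": 1},
])

```text
time_s: 7.4
position: [0.5557, 0.1944, 0.191]
tcp_rot: [[0.057, 0.998, -0.0], [0.998, -0.057, 0.001], [0.001, -0.0, -1.0]]
force: [0.2, 0.1, -0.0]
opening: 0.229
```

```bash
cat >> h.py <<'E'
S=np.array([0.5943,0.190,0.0305]);YAW=-3.5
def cellto(x,z,th,yoff=0):
    """offset/rot to bring cell centre to (x,z) mm in seat frame, nose up th"""
    R=tool(YAW,th);B=tool(YAW);C=S+(B@[yoff,x,-z])/1000
    rel(C-R@[0,.008,.051],R)
def cell():
    s=bot.read_state();R=np.array(s['tcp_rot']);C=s['position']+R@[0,.008,.051]-S
    d=tool(YAW).T@C*1000;print('cell seat-frame x %.1f y %.1f z %.1f'%(d[1],d[0],-d[2]))
E
python3 -c "
from h import *
stat(4);cell();cellto(12,75,27)"
```

```text
t 7.6 pos [0.5554 0.1918 0.191 ] sd [0.0003 0.002  0.    ] F [ 0.07 -0.24 -0.24] sd [0.22 0.6  0.22] open 0.228
yaw -3.5 pitch -0.12
cell seat-frame x -31.1 y -3.0 z 109.5
t 7.6 pos [0.5552 0.1894 0.191 ] F [ 0.22 -0.42 -0.25] open 0.228
offset cm [0.3  2.08 4.37] rot [-2.712e+01  7.000e-02  2.000e-02]
```

Request:
arm_command([
  {"rot": [-8,0,0],"offset": [0.3,2.1,0],"gripper": 1},
  {"rot": [-16,0,0],"offset": [0.3,2.1,1],"gripper": 1},
  {"rot": [-24,0,0],"offset": [0.3,2.1,3],"gripper": 1},
  {"rot": [-27,0,0],"offset": [0.3,2.1,4.3],"gripper": 1},
  {"rot": [-27,0,0],"offset": [0.3,2.1,4.3],"gripper": 1},
  {"rot": [-27,0,0],"offset": [0.3,2.1,4.3],"gripper": 1},
])

```text
time_s: 8.2
position: [0.5758, 0.1893, 0.1476]
tcp_rot: [[0.064, 0.891, 0.45], [0.998, -0.057, -0.03], [-0.002, 0.451, -0.893]]
force: [0.1, -0.2, 0.0]
opening: 0.23
```

```bash
python3 -c "
from h import *
stat(6);cell();cellto(12,24,27)"
```

```text
t 8.5 pos [0.5775 0.1905 0.1492] sd [0.0003 0.0005 0.0004] F [ 0.22  0.   -0.56] sd [0.42 0.4  0.53] open 0.229
yaw -3.61 pitch 27.07
cell seat-frame x 13.6 y 0.1 z 77.2
t 8.5 pos [0.5776 0.1912 0.1495] F [ 0.45 -0.46 -1.17] open 0.229
offset cm [-0.02 -2.56  4.67] rot [ 0.07  0.04 -0.1 ]
```

Request:
arm_command([
  {"rot": [0,0,0],"offset": [0,-1.3,2.3],"gripper": 1},
  {"rot": [0,0,0],"offset": [0,-2.1,3.7],"gripper": 1},
  {"rot": [0,0,0],"offset": [0,-2.55,4.6],"gripper": 1},
  {"rot": [0,0,0],"offset": [0,-2.55,4.6],"gripper": 1},
  {"rot": [0,0,0],"offset": [0,-2.55,4.6],"gripper": 1},
  {"rot": [0,0,0],"offset": [0,-2.55,4.6],"gripper": 1},
])

```text
time_s: 9.1
position: [0.5757, 0.1919, 0.0972]
tcp_rot: [[0.062, 0.889, 0.455], [0.998, -0.056, -0.028], [0.001, 0.455, -0.89]]
force: [-0.3, 0.2, -0.8]
opening: 0.227
```

```bash
python3 -c "
from h import *
stat(6);cell();cellto(11,17,27)
w=cap('side');np.savez('s1.npz',**w);u,v=proj(w,[S])[0].astype(int)
cv2.imwrite('pics/s1.png',cv2.resize(w['frame'][v-70:v+50,u-75:u+75,::-1],None,fx=5,fy=5,interpolation=cv2.INTER_CUBIC))"
```

```text
t 9.4 pos [0.5755 0.1919 0.0971] sd [0.0001 0.     0.0002] F [ 0.08 -0.5  -0.7 ] sd [0.29 0.34 0.33] open 0.233
yaw -3.55 pitch 27.04
cell seat-frame x 11.2 y 0.7 z 24.6
t 9.4 pos [0.5753 0.1918 0.0968] F [ 0.19 -0.26 -1.22] open 0.233
offset cm [-0.07 -0.36  0.66] rot [ 0.04  0.01 -0.04]
```

View pics/s1.png

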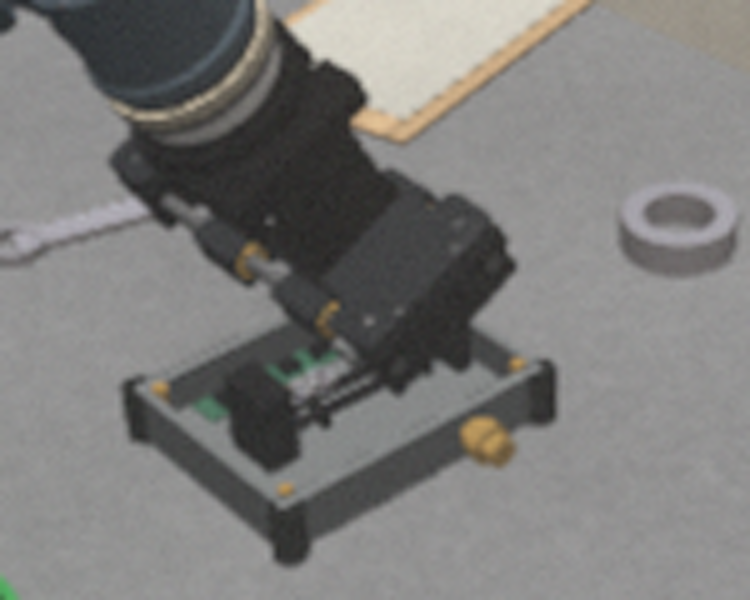

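Request:
arm_command([
  {"rot": [0,0,0],"offset": [-0.06,-0.2,0.4],"gripper": 1},
  {"rot": [0,0,0],"offset": [-0.06,-0.36,0.66],"gripper": 1},
  {"rot": [0,0,0],"offset": [-0.06,-0.36,0.66],"gripper": 1},
  {"rot": [0,0,0],"offset": [-0.06,-0.36,0.66],"gripper": 1},
])

```text
time_s: 9.85
position: [0.5751, 0.1912, 0.0892]
tcp_rot: [[0.062, 0.889, 0.454], [0.998, -0.055, -0.028], [0.0, 0.454, -0.891]]
force: [0.1, 0.4, 0.9]
opening: 0.228
```

```bash
python3 -c "
from h import *
stat(10);cell();cellto(2,16.5,27)"
```

```text
t 10.35 pos [0.575  0.1912 0.0891] sd [0.     0.     0.0001] F [ 0.05 -0.2   1.37] sd [0.56 0.38 0.77] open 0.232
yaw -3.54 pitch 27.02
cell seat-frame x 11.0 y 0.0 z 16.7
t 10.35 pos [0.575  0.1912 0.089 ] F [ 0.94 -0.12  1.31] open 0.232
offset cm [-0.   -0.81 -0.39] rot [ 0.02  0.02 -0.04]
```

Request:
arm_command([
  {"rot": [0,0,0],"offset": [0,0.07,-0.13],"gripper": 1},
  {"rot": [0,0,0],"offset": [0,-0.2,-0.27],"gripper": 1},
  {"rot": [0,0,0],"offset": [0,-0.2,-0.27],"gripper": 1},
])

```text
time_s: 10.65
position: [0.5712, 0.1913, 0.09]
tcp_rot: [[0.062, 0.89, 0.452], [0.998, -0.055, -0.028], [-0.0, 0.453, -0.892]]
force: [-0.1, 0.1, -0.1]
opening: 0.232
```

```bash
python3 -c "
from h import *
stat(10);cell();cellto(3,18,27)"
```

```text
t 11.15 pos [0.5718 0.1914 0.0902] sd [0.0002 0.     0.0001] F [ 0.11 -0.06 -0.56] sd [0.47 0.45 0.54] open 0.231
yaw -3.54 pitch 27.0
cell seat-frame x 7.9 y -0.0 z 18.0
t 11.15 pos [0.5719 0.1914 0.0903] F [-0.01  0.16 -1.25] open 0.231
offset cm [-0.   -0.44 -0.22] rot [ 0.    0.02 -0.04]
```

Request:
arm_command([
  {"rot": [0,0,0],"offset": [0,-0.3,-0.15],"gripper": 1},
  {"rot": [0,0,0],"offset": [0,-0.53,-0.27],"gripper": 1},
  {"rot": [0,0,0],"offset": [0,-0.53,-0.27],"gripper": 1},
  {"rot": [0,0,0],"offset": [0,-0.53,-0.27],"gripper": 1},
])

```text
time_s: 11.55
position: [0.5665, 0.1918, 0.0906]
tcp_rot: [[0.062, 0.889, 0.454], [0.998, -0.055, -0.028], [0.0, 0.455, -0.891]]
force: [0.2, 0.7, 0.1]
opening: 0.234
```

```bash
python3 -c "
from h import *
stat(12);cell();cellto(-2,18,27)"
```

```text
t 12.15 pos [0.5662 0.1918 0.0905] sd [0.0001 0.     0.    ] F [ 1.16 -0.01 -0.11] sd [0.36 0.48 0.43] open 0.231
yaw -3.54 pitch 27.02
cell seat-frame x 2.0 y 0.0 z 18.1
t 12.15 pos [0.5661 0.1918 0.0904] F [1.33 0.13 0.12] open 0.231
offset cm [-0.01 -0.36 -0.17] rot [ 0.02  0.01 -0.04]
```

Request:
arm_command([
  {"rot": [0,0,0],"offset": [0,-0.25,-0.12],"gripper": 1},
  {"rot": [0,0,0],"offset": [0,-0.45,-0.22],"gripper": 1},
  {"rot": [0,0,0],"offset": [0,-0.45,-0.22],"gripper": 1},
  {"rot": [0,0,0],"offset": [0,-0.45,-0.22],"gripper": 1},
])

```text
time_s: 12.55
position: [0.562, 0.1921, 0.0907]
tcp_rot: [[0.062, 0.888, 0.455], [0.998, -0.055, -0.028], [0.0, 0.456, -0.89]]
force: [4.3, -0.7, 0.7]
opening: 0.238
```

```bash
python3 -c "
from h import *
stat(12);cell();cellto(-8,18,27)"
```

```text
t 13.15 pos [0.5615 0.1921 0.0905] sd [0.0002 0.     0.0001] F [ 4.76 -0.42  1.17] sd [0.47 0.32 0.51] open 0.23
yaw -3.55 pitch 27.03
cell seat-frame x -2.9 y 0.0 z 18.2
t 13.15 pos [0.5612 0.1921 0.0904] F [4.96 0.08 2.04] open 0.23
offset cm [-0.01 -0.46 -0.22] rot [ 0.03  0.01 -0.04]
```

Request:
arm_command([
  {"rot": [0,0,0],"offset": [0,-0.3,-0.15],"gripper": 1},
  {"rot": [0,0,0],"offset": [0,-0.5,-0.25],"gripper": 1},
  {"rot": [0,0,0],"offset": [0,-0.68,-0.34],"gripper": 1},
  {"rot": [0,0,0],"offset": [0,-0.68,-0.34],"gripper": 1},
  {"rot": [0,0,0],"offset": [0,-0.68,-0.34],"gripper": 1},
])

```text
time_s: 13.65
position: [0.5565, 0.193, 0.0925]
tcp_rot: [[0.063, 0.889, 0.453], [0.998, -0.055, -0.029], [-0.001, 0.454, -0.891]]
force: [8.2, -0.5, 1.5]
opening: 0.233
```

```bash
python3 -c "
from h import *
stat(8);cell();cellto(-10.4,18,27)
for th in (20,13,6,0):
    a=np.radians(th);s,c=np.sin(a),np.cos(a);zf=10.5*(c-1)+.8
    x=-42.5+35*c+np.tan(a)*(6-zf)-2.5;z=35*s+zf+2.1;print(th,x.round(1),z.round(1));cellto(x,z,th)"
```

```text
t 14.05 pos [0.5565 0.193  0.0924] sd [0. 0. 0.] F [ 7.91 -0.75  1.29] sd [0.17 0.42 0.34] open 0.229
yaw -3.56 pitch 26.98
cell seat-frame x -7.7 y 0.6 z 20.1
t 14.05 pos [0.5565 0.193  0.0924] F [ 7.92 -0.27  1.15] open 0.229
offset cm [-0.07 -0.34  0.07] rot [-0.02  0.08 -0.06]
20 -10.0 14.2
t 14.05 pos [0.5565 0.193  0.0924] F [ 7.92 -0.27  1.15] open 0.229
offset cm [-0.07  0.15  0.36] rot [ 6.98  0.08 -0.06]
13 -9.6 10.5
t 14.05 pos [0.5565 0.193  0.0924] F [ 7.92 -0.27  1.15] open 0.229
offset cm [-0.07  0.64  0.73] rot [13.98  0.08 -0.07]
6 -9.6 6.5
t 14.05 pos [0.5565 0.193  0.0924] F [ 7.92 -0.27  1.15] open 0.229
offset cm [-0.07  1.09  1.18] rot [20.98  0.07 -0.07]
0 -10.0 2.9
t 14.05 pos [0.5565 0.193  0.0924] F [ 7.92 -0.27  1.15] open 0.229
offset cm [-0.07  1.41  1.62] rot [26.98  0.07 -0.07]
```

Request:
arm_command([
  {"rot": [0,0,0],"offset": [-0.04,-0.2,0.04],"gripper": 1},
  {"rot": [0,0,0],"offset": [-0.07,-0.34,0.07],"gripper": 1},
  {"rot": [0,0,0],"offset": [-0.07,-0.34,0.07],"gripper": 1},
  {"rot": [0,0,0],"offset": [-0.07,-0.34,0.07],"gripper": 1},
])

```text
time_s: 14.45
position: [0.5557, 0.1931, 0.0921]
tcp_rot: [[0.063, 0.89, 0.452], [0.998, -0.056, -0.03], [-0.001, 0.453, -0.892]]
force: [8.7, -0.4, 3.8]
opening: 0.23
```

```bash
cat >> h.py <<'E'
def roll(ths,xb=-2.5,zb=2.1,comp=13.5):
    for th in ths:
        a=np.radians(th);s,c=np.sin(a),np.cos(a);zf=10.5*(c-1)+.8
        x=-29-comp+35*c+np.tan(a)*(6-zf)+xb;z=35*s+zf+zb;print(th,x.round(1),z.round(1));cellto(x,z,th)
E
python3 -c "
from h import *
stat(8);cell();roll((27,23,19,15))"
```

```text
t 14.85 pos [0.5557 0.1931 0.0921] sd [0. 0. 0.] F [ 8.55 -1.04  3.4 ] sd [0.56 0.52 0.49] open 0.231
yaw -3.58 pitch 26.91
cell seat-frame x -8.5 y 0.6 z 19.8
27 -10.6 17.6
t 14.85 pos [0.5557 0.1931 0.0921] F [ 8.46 -0.66  4.06] open 0.231
offset cm [-0.07 -0.29  0.1 ] rot [-0.09  0.11 -0.07]
23 -10.2 15.7
t 14.85 pos [0.5557 0.1931 0.0921] F [ 8.46 -0.66  4.06] open 0.231
offset cm [-0.07  0.01  0.24] rot [ 3.91  0.11 -0.07]
19 -9.9 13.7
t 14.85 pos [0.5557 0.1931 0.0921] F [ 8.46 -0.66  4.06] open 0.231
offset cm [-0.07  0.31  0.41] rot [ 7.91  0.11 -0.08]
15 -9.7 11.6
t 14.85 pos [0.5557 0.1931 0.0921] F [ 8.46 -0.66  4.06] open 0.231
offset cm [-0.07  0.59  0.62] rot [11.91  0.1  -0.08]
```

```bash
python3 -c "
from h import *
s=bot.read_state();print(np.round(s['joint_positions'],2),np.round(s['qvel'],3),np.round(s['tau'],2),np.round(s['moment'],2))"
```

```text
[ 10.96  43.17 109.75 -81.98   6.66   4.94] [-0.013 -0.102  0.041  0.015  0.1   -0.006] [  2.24 -37.74   0.22   0.12  -0.21  -0.  ] [-0.14 -1.24 -0.02]
```

The short travel has a plain cause: joint 4 is at its -82° limit because the wrist is near singular at 27° tilt. I'll ease the tilt to 22°, which stays in the 20–30° window, backing off a little in case the raw command is retained.

Request:
arm_command([
  {"rot": [2,0,0],"offset": [0,0.4,0.05],"gripper": 1},
  {"rot": [5,0,0],"offset": [0,0.75,0.07],"gripper": 1},
  {"rot": [5,0,0],"offset": [0,0.75,0.07],"gripper": 1},
  {"rot": [5,0,0],"offset": [0,0.75,0.07],"gripper": 1},
  {"rot": [5,0,0],"offset": [0,0.75,0.07],"gripper": 1},
])

```text
time_s: 15.35
position: [0.5624, 0.1933, 0.0945]
tcp_rot: [[0.062, 0.926, 0.373], [0.998, -0.058, -0.021], [0.002, 0.373, -0.928]]
force: [6.1, -2.2, 1.6]
opening: 0.231
```

```bash
python3 -c "
from h import *
stat(8);cell();s=bot.read_state();print(np.round(s['joint_positions'],1));roll((22,))"
```

```text
t 15.75 pos [0.5624 0.1936 0.0946] sd [0.0001 0.0001 0.    ] F [6.59 0.04 1.99] sd [0.47 0.48 0.57] open 0.234
yaw -3.56 pitch 22.01
cell seat-frame x -5.6 y 1.8 z 19.8
[ 10.2  42.5 106.4 -27.6  10.8 -50. ]
22 -10.1 15.2
t 15.75 pos [0.5623 0.1936 0.0946] F [ 6.96 -0.26  1.59] open 0.234
offset cm [-0.17 -0.59  0.25] rot [ 0.01 -0.12 -0.05]
```

Request:
arm_command([
  {"rot": [0,0,0],"offset": [-0.17,0,0],"gripper": 1},
  {"rot": [0,0,0],"offset": [-0.17,-0.3,0.1],"gripper": 1},
  {"rot": [0,0,0],"offset": [-0.17,-0.5,0.17],"gripper": 1},
  {"rot": [0,0,0],"offset": [-0.17,-0.5,0.17],"gripper": 1},
  {"rot": [0,0,0],"offset": [-0.17,-0.5,0.17],"gripper": 1},
])

```text
time_s: 16.25
position: [0.5601, 0.1925, 0.0923]
tcp_rot: [[0.061, 0.924, 0.378], [0.998, -0.058, -0.019], [0.004, 0.379, -0.926]]
force: [8.7, -0.8, 4.6]
opening: 0.231
```

```bash
python3 -c "
from h import *
stat(8);cell();s=bot.read_state();print(np.round(s['joint_positions'],1));roll((22,))"
```

```text
t 16.65 pos [0.5601 0.1925 0.0922] sd [0. 0. 0.] F [ 8.38 -0.67  4.48] sd [0.44 0.33 0.44] open 0.232
yaw -3.57 pitch 22.24
cell seat-frame x -7.6 y 0.6 z 17.6
[ 10.1  42.7 106.9 -29.9   9.9 -47.8]
22 -10.1 15.2
t 16.65 pos [0.5601 0.1925 0.0922] F [ 7.44 -0.23  4.56] open 0.232
offset cm [-0.04 -0.3   0.11] rot [ 0.24 -0.22 -0.07]
```

```bash
python3 -c "
from h import *
w=cap('wrist');b=cap('side');np.savez('w4.npz',**w);np.savez('s4.npz',**b)
s=bot.read_state();R=np.array(s['tcp_rot']);p=np.array(s['position'])
u,v=proj(w,[p+R@[0,-.027,.051]])[0];print(u,v);u,v=int(u),int(v)
A=cv2.resize(w['frame'][v-65:v+35,u-50:u+50,::-1],(400,400),interpolation=cv2.INTER_CUBIC)
u2,v2=proj(b,[S])[0].astype(int);print(u2,v2)
B=cv2.resize(b['frame'][v2-30:v2+20,u2-35:u2+15,::-1],(400,400),interpolation=cv2.INTER_CUBIC)
cv2.imwrite('pics/m4.png',np.hstack([A,B]))"
```

```text
319.7770228334318 215.55204886498169
297 156
```

View pics/m4.png

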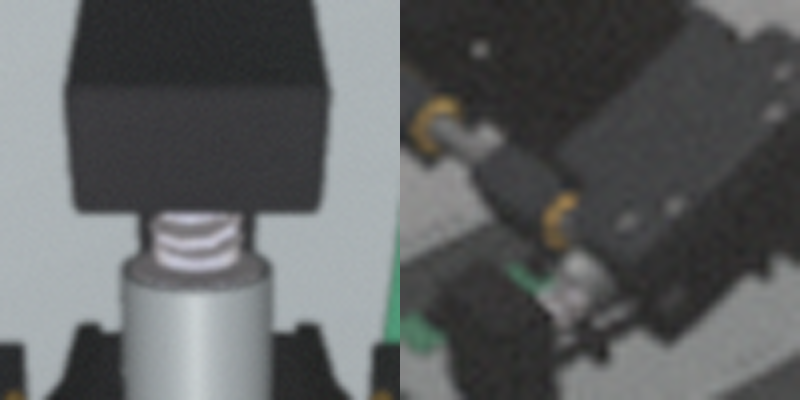

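Wrist crop: the flat face sits squarely on the spring head, with cell axis and head laterally within about 0.5 mm and spring partly compressed. Pressing further.

Request:
arm_command([
  {"rot": [0,0,0],"offset": [-0.04,-0.15,0.05],"gripper": 1},
  {"rot": [0,0,0],"offset": [-0.04,-0.3,0.06],"gripper": 1},
  {"rot": [0,0,0],"offset": [-0.04,-0.3,0.06],"gripper": 1},
  {"rot": [0,0,0],"offset": [-0.04,-0.3,0.06],"gripper": 1},
  {"rot": [0,0,0],"offset": [-0.04,-0.3,0.06],"gripper": 1},
  {"rot": [0,0,0],"offset": [-0.04,-0.3,0.06],"gripper": 1},
])

```text
time_s: 17.35
position: [0.5587, 0.1925, 0.0913]
tcp_rot: [[0.06, 0.923, 0.381], [0.998, -0.058, -0.018], [0.005, 0.381, -0.925]]
force: [10.4, -0.7, 6.7]
opening: 0.231
```

```bash
python3 -c "
from h import *
stat(8);cell();s=bot.read_state();print(np.round(s['joint_positions'],1));roll((22,18,14,10))"
```

```text
t 17.75 pos [0.5587 0.1925 0.0913] sd [0. 0. 0.] F [ 9.88 -0.63  6.42] sd [0.53 0.28 0.35] open 0.234
yaw -3.59 pitch 22.4
cell seat-frame x -8.9 y 0.6 z 16.7
[ 10.2  42.8 107.2 -31.3   9.4 -46.3]
22 -10.1 15.2
t 17.75 pos [0.5587 0.1925 0.0913] F [ 9.78 -1.14  6.51] open 0.234
offset cm [-0.03 -0.14  0.08] rot [ 0.4  -0.28 -0.08]
18 -9.9 13.2
t 17.75 pos [0.5587 0.1925 0.0913] F [ 9.78 -1.14  6.51] open 0.234
offset cm [-0.03  0.17  0.24] rot [ 4.4  -0.29 -0.07]
14 -9.7 11.1
t 17.75 pos [0.5587 0.1925 0.0913] F [ 9.78 -1.14  6.51] open 0.234
offset cm [-0.03  0.46  0.43] rot [ 8.4  -0.29 -0.06]
10 -9.6 8.8
t 17.75 pos [0.5587 0.1925 0.0913] F [ 9.78 -1.14  6.51] open 0.234
offset cm [-0.03  0.75  0.65] rot [12.4  -0.29 -0.05]
```

Request:
arm_command([
  {"rot": [0,0,0],"offset": [-0.03,-0.2,0],"gripper": 1},
  {"rot": [0,0,0],"offset": [-0.03,-0.2,0],"gripper": 1},
  {"rot": [2.2,0,0],"offset": [-0.03,-0.02,0.06],"gripper": 1},
  {"rot": [4.4,0,0],"offset": [-0.03,0.11,0.13],"gripper": 1},
  {"rot": [4.4,0,0],"offset": [-0.03,0.11,0.13],"gripper": 1},
  {"rot": [4.4,0,0],"offset": [-0.03,0.11,0.13],"gripper": 1},
])

```text
time_s: 18.35
position: [0.5613, 0.1921, 0.0902]
tcp_rot: [[0.062, 0.948, 0.312], [0.998, -0.06, -0.015], [0.005, 0.312, -0.95]]
force: [10.6, 1.8, 2.9]
opening: 0.229
```

```bash
python3 -c "
from h import *
stat(8);cell();s=bot.read_state();print(np.round(s['joint_positions'],1));roll((18,14,10,6))"
```

```text
t 18.75 pos [0.5612 0.1921 0.0903] sd [0. 0. 0.] F [11.21  0.96  2.89] sd [0.53 0.57 0.45] open 0.232
yaw -3.59 pitch 18.2
cell seat-frame x -9.7 y 0.3 z 13.8
[  9.7  42.8 104.7 -14.7  15.2 -63.1]
18 -9.9 13.2
t 18.75 pos [0.5612 0.1922 0.0903] F [11.26  1.66  1.79] open 0.232
offset cm [-0.01 -0.02  0.05] rot [ 0.2  -0.26 -0.09]
14 -9.7 11.1
t 18.75 pos [0.5612 0.1922 0.0903] F [11.26  1.66  1.79] open 0.232
offset cm [-0.01  0.29  0.22] rot [ 4.2  -0.26 -0.08]
10 -9.6 8.8
t 18.75 pos [0.5612 0.1922 0.0903] F [11.26  1.66  1.79] open 0.232
offset cm [-0.01  0.59  0.42] rot [ 8.2  -0.27 -0.07]
6 -9.6 6.5
t 18.75 pos [0.5612 0.1922 0.0903] F [11.26  1.66  1.79] open 0.232
offset cm [-0.01  0.87  0.64] rot [12.2  -0.27 -0.06]
```

Request:
arm_command([
  {"rot": [2.1,0,0],"offset": [0,0.15,0.09],"gripper": 1},
  {"rot": [4.2,0,0],"offset": [0,0.3,0.18],"gripper": 1},
  {"rot": [6.2,0,0],"offset": [0,0.45,0.28],"gripper": 1},
  {"rot": [6.2,0,0],"offset": [0,0.45,0.28],"gripper": 1},
  {"rot": [6.2,0,0],"offset": [0,0.45,0.28],"gripper": 1},
])

```text
time_s: 19.25
position: [0.5669, 0.1915, 0.0887]
tcp_rot: [[0.063, 0.976, 0.209], [0.998, -0.062, -0.009], [0.004, 0.209, -0.978]]
force: [10.3, 1.6, 2.4]
opening: 0.23
```

```bash
python3 -c "
from h import *
stat(8);cell();roll((12,8,4,0,-3))"
```

```text
t 19.65 pos [0.5668 0.1915 0.0888] sd [0. 0. 0.] F [11.75  1.29  2.5 ] sd [0.42 0.56 0.39] open 0.23
yaw -3.61 pitch 12.08
cell seat-frame x -9.1 y 0.0 z 10.1
12 -9.6 9.9
t 19.65 pos [0.5667 0.1915 0.0887] F [11.78  2.    2.11] open 0.23
offset cm [ 0.02 -0.04 -0.  ] rot [ 0.08 -0.2  -0.11]
8 -9.6 7.7
t 19.65 pos [0.5667 0.1915 0.0887] F [11.78  2.    2.11] open 0.23
offset cm [0.02 0.27 0.18] rot [ 4.08 -0.2  -0.1 ]
4 -9.7 5.3
t 19.65 pos [0.5667 0.1915 0.0887] F [11.78  2.    2.11] open 0.23
offset cm [0.02 0.57 0.39] rot [ 8.08 -0.21 -0.09]
0 -10.0 2.9
t 19.65 pos [0.5667 0.1915 0.0887] F [11.78  2.    2.11] open 0.23
offset cm [0.01 0.85 0.63] rot [12.08 -0.21 -0.09]
-3 -10.3 1.1
t 19.65 pos [0.5667 0.1915 0.0887] F [11.78  2.    2.11] open 0.23
offset cm [0.01 1.05 0.82] rot [15.08 -0.21 -0.08]
```

Request:
arm_command([
  {"rot": [2,0,0],"offset": [0,0.15,0.08],"gripper": 1},
  {"rot": [4,0,0],"offset": [0,0.3,0.17],"gripper": 1},
  {"rot": [6,0,0],"offset": [0,0.45,0.28],"gripper": 1},
  {"rot": [6,0,0],"offset": [0,0.45,0.28],"gripper": 1},
  {"rot": [6,0,0],"offset": [0,0.45,0.28],"gripper": 1},
])

```text
time_s: 20.15
position: [0.5721, 0.1912, 0.0867]
tcp_rot: [[0.063, 0.992, 0.107], [0.998, -0.063, -0.003], [0.004, 0.107, -0.994]]
force: [11.8, 2.7, 2.6]
opening: 0.226
```

```bash
python3 -c "
from h import *
stat(8);cell();roll((6,3,0,-3))"
```

```text
t 20.55 pos [0.572  0.1912 0.0867] sd [0. 0. 0.] F [11.74  2.07  2.57] sd [0.4  0.54 0.63] open 0.234
yaw -3.63 pitch 6.14
cell seat-frame x -8.9 y -0.0 z 6.4
6 -9.6 6.5
t 20.55 pos [0.572  0.1912 0.0868] F [11.6   2.29  2.44] open 0.234
offset cm [ 0.02 -0.06 -0.02] rot [ 0.14 -0.19 -0.13]
3 -9.8 4.7
t 20.55 pos [0.572  0.1912 0.0868] F [11.6   2.29  2.44] open 0.234
offset cm [0.02 0.18 0.12] rot [ 3.14 -0.19 -0.13]
0 -10.0 2.9
t 20.55 pos [0.572  0.1912 0.0868] F [11.6   2.29  2.44] open 0.234
offset cm [0.02 0.41 0.28] rot [ 6.14 -0.2  -0.12]
-3 -10.3 1.1
t 20.55 pos [0.572  0.1912 0.0868] F [11.6   2.29  2.44] open 0.234
offset cm [0.02 0.62 0.45] rot [ 9.14 -0.2  -0.12]
```

Request:
arm_command([
  {"rot": [2,0,0],"offset": [0.02,0.16,0.08],"gripper": 1},
  {"rot": [4,0,0],"offset": [0.03,0.32,0.17],"gripper": 1},
  {"rot": [6,0,0],"offset": [0.03,0.48,0.27],"gripper": 1},
  {"rot": [6,0,0],"offset": [0.03,0.48,0.27],"gripper": 1},
  {"rot": [6,0,0],"offset": [0.03,0.48,0.27],"gripper": 1},
])

```text
time_s: 21.05
position: [0.5771, 0.1908, 0.0841]
tcp_rot: [[0.063, 0.998, 0.002], [0.998, -0.063, 0.003], [0.003, 0.002, -1.0]]
force: [11.7, 0.9, 4.3]
opening: 0.233
```

```bash
python3 -c "
from h import *
stat(8);cell();roll((0,-3))
w=cap('wrist');b=cap('side')
s=bot.read_state();R=np.array(s['tcp_rot']);p=np.array(s['position'])
u,v=proj(w,[p+R@[0,-.027,.051]])[0];print(u,v);u,v=int(u),int(v)
A=cv2.resize(w['frame'][v-65:v+35,u-50:u+50,::-1],(400,400),interpolation=cv2.INTER_CUBIC)
u2,v2=proj(b,[S])[0].astype(int)
B=cv2.resize(b['frame'][v2-25:v2+25,u2-25:u2+25,::-1],(400,400),interpolation=cv2.INTER_CUBIC)
cv2.imwrite('pics/m5.png',np.hstack([A,B]))"
```

```text
t 21.45 pos [0.5771 0.1908 0.0841] sd [0. 0. 0.] F [12.49  1.31  2.26] sd [0.3  0.32 0.58] open 0.235
yaw -3.62 pitch 0.15
cell seat-frame x -9.1 y -0.1 z 2.6
0 -10.0 2.9
t 21.45 pos [0.577  0.1908 0.0841] F [12.37  1.34  2.37] open 0.235
offset cm [ 0.02 -0.07 -0.03] rot [ 0.15 -0.16 -0.12]
-3 -10.3 1.1
t 21.45 pos [0.577  0.1908 0.0841] F [12.37  1.34  2.37] open 0.235
offset cm [0.02 0.16 0.12] rot [ 3.15 -0.16 -0.12]
319.70254406576294 215.30506346575507
```

View pics/m5.png

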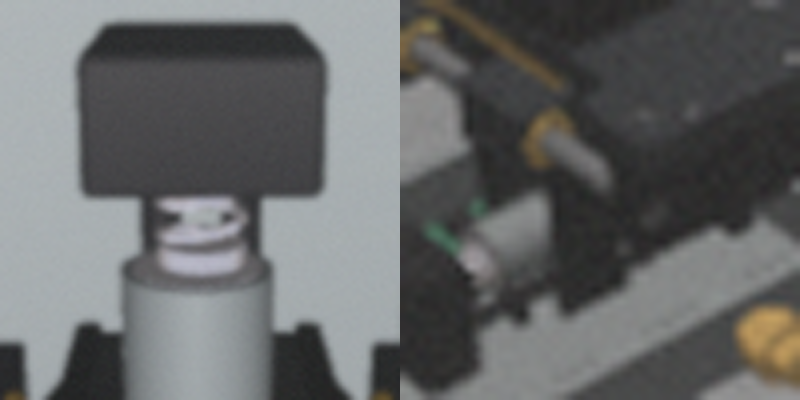

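Side crop shows the cell nearly level in the holder with its end against the spring. Fx is 12.5 N, so I'm easing about 1 mm, then lowering gently.

Request:
arm_command([
  {"rot": [0,0,0],"offset": [0,0.1,0],"gripper": 1},
  {"rot": [0.7,0,0],"offset": [0.01,0.15,0.06],"gripper": 1},
  {"rot": [1.5,0,0],"offset": [0.01,0.22,0.13],"gripper": 1},
  {"rot": [1.5,0,0],"offset": [0.01,0.22,0.13],"gripper": 1},
])

```text
time_s: 21.95
position: [0.5791, 0.1906, 0.0828]
tcp_rot: [[0.063, 0.998, -0.024], [0.998, -0.063, 0.004], [0.002, -0.025, -1.0]]
force: [11.7, 0.5, 4.8]
opening: 0.231
```

```bash
python3 -c "
from h import *
stat(8);cell()"
```

```text
t 22.35 pos [0.579  0.1906 0.0828] sd [0. 0. 0.] F [11.24  0.71  3.71] sd [0.36 0.33 0.53] open 0.23
yaw -3.6 pitch -1.38
cell seat-frame x -8.6 y -0.2 z 1.1
```

Request:
arm_command([
  {"rot": [0.5,0,0],"offset": [0.02,0.04,0.05],"gripper": 1},
  {"rot": [1,0,0],"offset": [0.02,0.08,0.1],"gripper": 1},
  {"rot": [1,0,0],"offset": [0.02,0.08,0.1],"gripper": 1},
  {"rot": [1,0,0],"offset": [0.02,0.08,0.1],"gripper": 1},
])

```text
time_s: 22.75
position: [0.5798, 0.1906, 0.0825]
tcp_rot: [[0.063, 0.997, -0.041], [0.998, -0.062, 0.005], [0.002, -0.041, -0.999]]
force: [11.2, 0.1, 8.9]
opening: 0.231
```

```bash
python3 -c "
from h import *
stat(8);cell();print(np.round(bot.read_state()['moment'],2))"
```

```text
t 23.15 pos [0.5798 0.1906 0.0825] sd [0. 0. 0.] F [10.6  -0.13  7.98] sd [0.51 0.49 0.51] open 0.23
yaw -3.58 pitch -2.35
cell seat-frame x -8.6 y -0.2 z 0.7
[-0.   -1.82 -0.01]
```

Request:
arm_command([
  {"rot": [0.5,0,0],"offset": [0,0.05,0.02],"gripper": 1},
  {"rot": [1,0,0],"offset": [0,0.1,0.03],"gripper": 1},
  {"rot": [1,0,0],"offset": [0,0.1,0.03],"gripper": 1},
  {"rot": [1,0,0],"offset": [0,0.1,0.03],"gripper": 1},
])

```text
time_s: 23.55
position: [0.5807, 0.1906, 0.0825]
tcp_rot: [[0.063, 0.996, -0.058], [0.998, -0.062, 0.006], [0.002, -0.059, -0.998]]
force: [9.8, -0.5, 9.9]
opening: 0.227
```

```bash
python3 -c "
from h import *
stat(8);cell();print(np.round(bot.read_state()['moment'],2))"
```

```text
t 23.95 pos [0.5807 0.1906 0.0825] sd [0. 0. 0.] F [ 9.67 -0.25 10.03] sd [0.48 0.6  0.47] open 0.227
yaw -3.58 pitch -3.36
cell seat-frame x -8.6 y -0.2 z 0.6
[-0.04 -1.81 -0.03]
```

Request:
arm_command([
  {"rot": [0,0,0],"offset": [0,-0.1,-0.02],"gripper": 1},
  {"rot": [0,0,0],"offset": [0,-0.2,-0.03],"gripper": 1},
  {"rot": [0,0,0],"offset": [0,-0.2,-0.03],"gripper": 1},
  {"rot": [0,0,0],"offset": [0,-0.2,-0.03],"gripper": 1},
])

```text
time_s: 24.35
position: [0.5804, 0.1906, 0.0825]
tcp_rot: [[0.063, 0.997, -0.054], [0.998, -0.062, 0.006], [0.002, -0.055, -0.999]]
force: [13.3, -0.5, 4.7]
opening: 0.23
```

```bash
python3 -c "
from h import *
stat(8);cell();print(np.round(bot.read_state()['moment'],2))
w=cap('wrist');b=cap('side');np.savez('s6.npz',**b)
s=bot.read_state();R=np.array(s['tcp_rot']);p=np.array(s['position'])
u,v=proj(w,[p+R@[0,-.027,.051]])[0].astype(int);print(u,v)
f=w['frame'].mean(2)
print(f[v-35:v+12,u].round().astype(int))"
```

```text
t 24.75 pos [0.5804 0.1906 0.0825] sd [0. 0. 0.] F [12.84 -0.44  5.61] sd [0.63 0.44 0.15] open 0.237
yaw -3.58 pitch -3.13
cell seat-frame x -8.7 y -0.1 z 0.7
[-0.1  -2.34  0.01]Traceback (most recent call last):
  File "<string>", line 4, in <module>
    w=cap('wrist');b=cap('side');np.savez('s6.npz',**b)
                     ~~~^^^^^^^^
  File "h.py", line 4, in cap
    c=viewer.capture(n)
ValueError: 200 camera calls are used up
```

Camera calls are used up, so from here I go by feel. The forces show the cell resting on the rails with about 14 mm of compression. Easing forward in steps: Fx should fall at 0.8 N/mm to about 4.8 N if the nose is under the lip.

Request:
arm_command([
  {"rot": [0,0,0],"offset": [0,0.1,0],"gripper": 1},
  {"rot": [0,0,0],"offset": [0,0.2,0],"gripper": 1},
  {"rot": [0,0,0],"offset": [0,0.25,0],"gripper": 1},
  {"rot": [0,0,0],"offset": [0,0.25,0],"gripper": 1},
])

```text
time_s: 25.2
position: [0.5808, 0.1906, 0.0824]
tcp_rot: [[0.063, 0.996, -0.06], [0.998, -0.062, 0.006], [0.002, -0.06, -0.998]]
force: [8.5, -0.6, 9.4]
opening: 0.231
```

Request:
arm_command([
  {"rot": [0,0,0],"offset": [0,0.1,0],"gripper": 1},
  {"rot": [0,0,0],"offset": [0,0.2,0],"gripper": 1},
  {"rot": [0,0,0],"offset": [0,0.2,0],"gripper": 1},
])

```text
time_s: 25.5
position: [0.5811, 0.1906, 0.0823]
tcp_rot: [[0.062, 0.996, -0.064], [0.998, -0.062, 0.005], [0.001, -0.064, -0.998]]
force: [5.9, 1.0, 12.2]
opening: 0.23
```

Request:
arm_command([
  {"rot": [0,0,0],"offset": [0,0,-0.05],"gripper": 1},
  {"rot": [0,0,0],"offset": [0,0,-0.1],"gripper": 1},
  {"rot": [0,0,0],"offset": [0,0,-0.1],"gripper": 1},
  {"rot": [0,0,0],"offset": [0,0,-0.1],"gripper": 1},
])

```text
time_s: 25.9
position: [0.5811, 0.1906, 0.0825]
tcp_rot: [[0.062, 0.996, -0.064], [0.998, -0.062, 0.005], [0.001, -0.064, -0.998]]
force: [7.6, 1.4, 7.1]
opening: 0.228
```

```bash
python3 -c "
from h import *
cell();s=bot.read_state();print(np.round(s['force'],1),np.round(s['moment'],2),s['position'],np.round(s['joint_positions'],2),np.round(s['tau'],2))"
```

```text
cell seat-frame x -8.5 y -0.2 z 0.5
[7.6 1.4 7.1] [ 0.1  -1.41  0.06] [0.5810732  0.19056324 0.08245735] [  7.39  46.47  89.66   1.06  47.46 -79.77] [  0.93 -41.88  -3.85   0.09   2.6    0.05]
```

Request:
arm_command([
  {"rot": [0,0,0],"offset": [0,0,-0.04],"gripper": 1},
  {"rot": [0,0,0],"offset": [0,0,-0.08],"gripper": 1},
  {"rot": [0,0,0],"offset": [0,0,-0.08],"gripper": 1},
  {"rot": [0,0,0],"offset": [0,0,-0.08],"gripper": 1},
])

```text
time_s: 26.3
position: [0.581, 0.1906, 0.0825]
tcp_rot: [[0.063, 0.996, -0.064], [0.998, -0.062, 0.005], [0.001, -0.064, -0.998]]
force: [8.4, 1.6, 2.3]
opening: 0.231
```

Request:
arm_command([
  {"rot": [0,0,0],"offset": [0,0.1,0],"gripper": 1},
  {"rot": [0,0,0],"offset": [0,0.15,0],"gripper": 1},
  {"rot": [0,0,0],"offset": [0,0.15,0],"gripper": 1},
  {"rot": [0,0,0],"offset": [0,0.15,0],"gripper": 1},
])

```text
time_s: 26.7
position: [0.5814, 0.1906, 0.0825]
tcp_rot: [[0.062, 0.996, -0.067], [0.998, -0.062, 0.005], [0.001, -0.067, -0.998]]
force: [6.3, 1.1, 5.2]
opening: 0.234
```

```bash
python3 -c "
from h import *
cell();s=bot.read_state();print(np.round(s['force'],1),np.round(s['moment'],2))"
```

```text
cell seat-frame x -8.3 y -0.2 z 0.5
[6.3 1.1 5.2] [ 0.24 -1.27  0.03]
```

```bash
python3 -c "
import cv2,numpy as np
a=cv2.imread('pics/m4.png')[200:330,100:290];b=cv2.imread('pics/m5.png')[200:330,100:290]
v=np.hstack([cv2.resize(i,None,fx=2,fy=2.0) for i in(a,b)])
v=cv2.convertScaleAbs(v,alpha=1.4)
for r in range(0,260,20): cv2.putText(v,str(200+r//2),(0,r+4),0,.3,(0,0,255))
cv2.imwrite('pics/cmp.png',v)"
```

```text
(no output)
```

View pics/cmp.png

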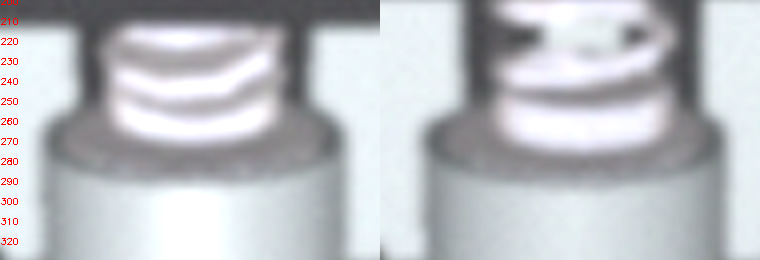

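Request:
arm_command([
  {"rot": [0,0,0],"offset": [0,0,-0.05],"gripper": 1},
  {"rot": [0,0,0],"offset": [0,0,-0.1],"gripper": 1},
  {"rot": [0,0,0],"offset": [0,0,-0.1],"gripper": 1},
  {"rot": [0,0,0],"offset": [0,0,-0.1],"gripper": 1},
])

```text
time_s: 27.1
position: [0.5821, 0.1905, 0.0827]
tcp_rot: [[0.063, 0.996, -0.065], [0.998, -0.062, 0.005], [0.001, -0.066, -0.998]]
force: [8.7, 0.8, -0.3]
opening: 0.227
```

Request:
arm_command([
  {"rot": [0,0,0],"offset": [0,0.08,-0.02],"gripper": 1},
  {"rot": [0,0,0],"offset": [0,0.15,-0.04],"gripper": 1},
  {"rot": [0,0,0],"offset": [0,0.15,-0.04],"gripper": 1},
  {"rot": [0,0,0],"offset": [0,0.15,-0.04],"gripper": 1},
])

```text
time_s: 27.5
position: [0.5831, 0.1904, 0.0827]
tcp_rot: [[0.063, 0.996, -0.067], [0.998, -0.063, 0.005], [0.001, -0.067, -0.998]]
force: [7.6, 0.8, -2.5]
opening: 0.23
```

```bash
python3 -c "
from h import *
cell();s=bot.read_state();print(np.round(s['force'],1),np.round(s['moment'],2))"
```

```text
cell seat-frame x -6.6 y -0.2 z 0.8
[ 7.6  0.8 -2.5] [ 0.23 -1.57 -0.05]
```

Friction on the rails was holding it. It now slides forward with Fx falling at the spring rate, and the nose is past the lip edge from below. Continuing with a light downward bias.

Request:
arm_command([
  {"rot": [0,0,0],"offset": [0,0,0.03],"gripper": 1},
  {"rot": [0,0,0],"offset": [0,0.1,0.03],"gripper": 1},
  {"rot": [0,0,0],"offset": [0,0.18,0.02],"gripper": 1},
  {"rot": [0,0,0],"offset": [0,0.18,0.02],"gripper": 1},
  {"rot": [0,0,0],"offset": [0,0.18,0.02],"gripper": 1},
])

```text
time_s: 28.0
position: [0.5839, 0.1904, 0.0827]
tcp_rot: [[0.063, 0.996, -0.069], [0.998, -0.062, 0.005], [0.001, -0.069, -0.998]]
force: [5.4, 1.0, 1.5]
opening: 0.232
```

```bash
python3 -c "
from h import *
cell();s=bot.read_state();print(np.round(s['force'],1),np.round(s['moment'],2))"
```

```text
cell seat-frame x -5.9 y -0.2 z 0.7
[5.4 1.  1.5] [ 0.32 -1.25  0.  ]
```

Request:
arm_command([
  {"rot": [0,0,0],"offset": [0,0.05,-0.03],"gripper": 1},
  {"rot": [0,0,0],"offset": [0,0.12,-0.04],"gripper": 1},
  {"rot": [0,0,0],"offset": [0,0.18,-0.05],"gripper": 1},
  {"rot": [0,0,0],"offset": [0,0.18,-0.05],"gripper": 1},
  {"rot": [0,0,0],"offset": [0,0.18,-0.05],"gripper": 1},
])

```text
time_s: 28.5
position: [0.5852, 0.1903, 0.0827]
tcp_rot: [[0.062, 0.996, -0.07], [0.998, -0.062, 0.005], [0.001, -0.071, -0.998]]
force: [5.4, 1.3, 1.4]
opening: 0.23
```

Request:
arm_command([
  {"rot": [0,0,0],"offset": [0,0.1,-0.01],"gripper": 1},
  {"rot": [0,0,0],"offset": [0,0.15,-0.02],"gripper": 1},
  {"rot": [0,0,0],"offset": [0,0.15,-0.02],"gripper": 1},
  {"rot": [0,0,0],"offset": [0,0.15,-0.02],"gripper": 1},
])

```text
time_s: 28.9
position: [0.5859, 0.1902, 0.0827]
tcp_rot: [[0.063, 0.995, -0.073], [0.998, -0.062, 0.005], [0.001, -0.073, -0.997]]
force: [5.0, 3.2, 2.0]
opening: 0.233
```

```bash
python3 -c "
from h import *
cell();s=bot.read_state();print(np.round(s['force'],1),np.round(s['moment'],2))"
```

```text
cell seat-frame x -4.2 y -0.2 z 0.7
[5.  3.2 2. ] [ 0.46 -1.03  0.01]
```

Request:
arm_command([
  {"rot": [0,0,0],"offset": [0.02,0.08,-0.03],"gripper": 1},
  {"rot": [0,0,0],"offset": [0.03,0.15,-0.05],"gripper": 1},
  {"rot": [0,0,0],"offset": [0.03,0.2,-0.05],"gripper": 1},
  {"rot": [0,0,0],"offset": [0.03,0.2,-0.05],"gripper": 1},
  {"rot": [0,0,0],"offset": [0.03,0.2,-0.05],"gripper": 1},
])

```text
time_s: 29.4
position: [0.5872, 0.1902, 0.0829]
tcp_rot: [[0.063, 0.995, -0.076], [0.998, -0.063, 0.005], [-0.0, -0.076, -0.997]]
force: [4.7, 2.6, 0.9]
opening: 0.231
```

```bash
python3 -c "
from h import *
cell();s=bot.read_state();print(np.round(s['force'],1),np.round(s['moment'],2))"
```

```text
cell seat-frame x -2.9 y -0.3 z 0.9
[4.7 2.6 0.9] [ 0.47 -1.02  0.04]
```

Request:
arm_command([
  {"rot": [0,0,0],"offset": [0.02,0.06,-0.01],"gripper": 1},
  {"rot": [0,0,0],"offset": [0.03,0.12,-0.02],"gripper": 1},
  {"rot": [0,0,0],"offset": [0.03,0.12,-0.02],"gripper": 1},
  {"rot": [0,0,0],"offset": [0.03,0.12,-0.02],"gripper": 1},
])

```text
time_s: 29.8
position: [0.5882, 0.1901, 0.0831]
tcp_rot: [[0.063, 0.995, -0.077], [0.998, -0.062, 0.004], [-0.001, -0.077, -0.997]]
force: [3.4, 3.6, 0.7]
opening: 0.239
```

```bash
python3 -c "
from h import *
cell();s=bot.read_state();print(np.round(s['force'],1),np.round(s['moment'],2))"
```

```text
cell seat-frame x -2.1 y -0.4 z 1.1
[3.4 3.6 0.7] [ 0.57 -0.87  0.03]
```

Request:
arm_command([
  {"rot": [0,0,0],"offset": [0.04,0.06,0],"gripper": 1},
  {"rot": [0,0,0],"offset": [0.06,0.12,0],"gripper": 1},
  {"rot": [0,0,0],"offset": [0.06,0.12,0],"gripper": 1},
  {"rot": [0,0,0],"offset": [0.06,0.12,0],"gripper": 1},
])

```text
time_s: 30.2
position: [0.589, 0.1901, 0.083]
tcp_rot: [[0.062, 0.995, -0.078], [0.998, -0.062, 0.003], [-0.002, -0.079, -0.997]]
force: [1.8, 2.1, 2.0]
opening: 0.233
```

```bash
python3 -c "
from h import *
cell();s=bot.read_state();print(np.round(s['force'],1),np.round(s['moment'],2))"
```

```text
cell seat-frame x -1.3 y -0.3 z 1.0
[1.8 2.1 2. ] [ 0.21 -0.54  0.04]
```

Fx falls steeply (about 2 N/mm), so the nose is on the end wall and the cell is home. Releasing with a limited opening.

Request:
arm_command([
  {"rot": [0,0,0],"offset": [0,0,0],"gripper": 0.74},
  {"rot": [0,0,0],"offset": [0,0,0],"gripper": 0.7},
  {"rot": [0,0,0],"offset": [0,0,0],"gripper": 0.66},
  {"rot": [0,0,0],"offset": [0,0,0],"gripper": 0.64},
  {"rot": [0,0,0],"offset": [0,0,0],"gripper": 0.64},
  {"rot": [0,0,0],"offset": [0,0,0],"gripper": 0.64},
])

```text
time_s: 30.8
position: [0.5892, 0.1903, 0.0829]
tcp_rot: [[0.062, 0.995, -0.078], [0.998, -0.062, 0.003], [-0.001, -0.078, -0.997]]
force: [-1.1, -0.6, -0.7]
opening: 0.356
```

```bash
python3 -c "
from h import *
cell();s=bot.read_state();print(np.round(s['force'],1),np.round(s['moment'],2),s['opening'])"
```

```text
cell seat-frame x -1.2 y -0.1 z 0.9
[-1.1 -0.6 -0.7] [-0.04 -0.04  0.05] 0.3564251089087605
```

Request:
arm_command([
  {"rot": [0,0,0],"offset": [0,-0.08,-1],"gripper": 0.64},
  {"rot": [0,0,0],"offset": [0,-0.25,-3],"gripper": 0.64},
  {"rot": [0,0,0],"offset": [0,-0.45,-6],"gripper": 0.64},
  {"rot": [-4.5,0,0],"offset": [0,-0.5,-6.5],"gripper": 1},
  {"rot": [-4.5,0,0],"offset": [0,-0.5,-6.5],"gripper": 1},
  {"rot": [-4.5,0,0],"offset": [0,-0.5,-6.5],"gripper": 1},
  {"rot": [-4.5,0,0],"offset": [0,-0.5,-6.5],"gripper": 1},
  {"rot": [-4.5,0,0],"offset": [0,-0.5,-6.5],"gripper": 1},
])

```text
time_s: 31.6
position: [0.5894, 0.1903, 0.1475]
tcp_rot: [[0.063, 0.998, -0.001], [0.998, -0.063, -0.001], [-0.001, -0.001, -1.0]]
force: [1.1, -1.3, 0.3]
opening: 0.033
```

```bash
python3 -c "
from h import *
s=bot.read_state();print(np.round(s['force'],1),s['opening'])
for x in (8,-20):
    for z in (.125,.112): rel(np.r_[S[:2]+tool(YAW)[:2,1]*x/1000,z],tool(YAW))"
```

```text
[ 1.1 -1.3  0.3] 0.03309485631415865
t 31.6 pos [0.5894 0.1903 0.1475] F [ 1.06 -1.34  0.28] open 0.033
offset cm [0.01 1.29 2.24] rot [-0.05  0.08 -0.09]
t 31.6 pos [0.5894 0.1903 0.1475] F [ 1.06 -1.34  0.28] open 0.033
offset cm [0.01 1.29 3.54] rot [-0.05  0.08 -0.09]
t 31.6 pos [0.5894 0.1903 0.1475] F [ 1.06 -1.34  0.28] open 0.033
offset cm [ 0.   -1.51  2.25] rot [-0.05  0.08 -0.09]
t 31.6 pos [0.5894 0.1903 0.1475] F [ 1.06 -1.34  0.28] open 0.033
offset cm [ 0.   -1.51  3.55] rot [-0.05  0.08 -0.09]
```

A gentle touch on the cell's top near the nose with closed fingertips, to check its height by feel (home: TCP z about 0.111).

Request:
arm_command([
  {"rot": [0,0,0],"offset": [0,1.3,1],"gripper": 1},
  {"rot": [0,0,0],"offset": [0,1.3,2.2],"gripper": 1},
  {"rot": [0,0,0],"offset": [0,1.3,3.0],"gripper": 1},
  {"rot": [0,0,0],"offset": [0,1.3,3.35],"gripper": 1},
  {"rot": [0,0,0],"offset": [0,1.3,3.35],"gripper": 1},
  {"rot": [0,0,0],"offset": [0,1.3,3.35],"gripper": 1},
])

```text
time_s: 32.2
position: [0.6023, 0.1896, 0.1146]
tcp_rot: [[0.062, 0.998, 0.0], [0.998, -0.062, -0.001], [-0.001, 0.0, -1.0]]
force: [-0.9, 0.0, -0.4]
opening: 0.005
```

Request:
arm_command([
  {"rot": [0,0,0],"offset": [0,0,0.1],"gripper": 1},
  {"rot": [0,0,0],"offset": [0,0,0.15],"gripper": 1},
  {"rot": [0,0,0],"offset": [0,0,0.15],"gripper": 1},
  {"rot": [0,0,0],"offset": [0,0,0.15],"gripper": 1},
])

```text
time_s: 32.6
position: [0.6025, 0.1896, 0.1135]
tcp_rot: [[0.062, 0.998, 0.001], [0.998, -0.062, -0.001], [-0.001, 0.001, -1.0]]
force: [0.2, 0.2, 0.1]
opening: 0.007
```

Request:
arm_command([
  {"rot": [0,0,0],"offset": [0,0,0.05],"gripper": 1},
  {"rot": [0,0,0],"offset": [0,0,0.1],"gripper": 1},
  {"rot": [0,0,0],"offset": [0,0,0.1],"gripper": 1},
  {"rot": [0,0,0],"offset": [0,0,0.1],"gripper": 1},
])

```text
time_s: 33.0
position: [0.6025, 0.1896, 0.1122]
tcp_rot: [[0.062, 0.998, 0.001], [0.998, -0.062, -0.001], [-0.001, 0.001, -1.0]]
force: [0.2, 0.6, 0.9]
opening: 0.006
```

Request:
arm_command([
  {"rot": [0,0,0],"offset": [0,0,0.05],"gripper": 1},
  {"rot": [0,0,0],"offset": [0,0,0.08],"gripper": 1},
  {"rot": [0,0,0],"offset": [0,0,0.08],"gripper": 1},
  {"rot": [0,0,0],"offset": [0,0,0.08],"gripper": 1},
])

```text
time_s: 33.4
position: [0.6024, 0.1896, 0.1117]
tcp_rot: [[0.062, 0.998, 0.001], [0.998, -0.062, -0.001], [-0.001, 0.001, -1.0]]
force: [-0.9, -0.0, 2.6]
opening: -0.0
```

Request:
arm_command([
  {"rot": [0,0,0],"offset": [0,0,0.05],"gripper": 1},
  {"rot": [0,0,0],"offset": [0,0,0.05],"gripper": 1},
  {"rot": [0,0,0],"offset": [0,0,0.05],"gripper": 1},
])

```text
time_s: 33.7
position: [0.6023, 0.1897, 0.1113]
tcp_rot: [[0.062, 0.998, 0.001], [0.998, -0.062, -0.001], [-0.001, 0.001, -1.0]]
force: [-1.6, -0.6, 5.2]
opening: 0.008
```

Contact is at about 0.1118 m, within 1 mm of home. I'll compare with the flat end.

Request:
arm_command([
  {"rot": [0,0,0],"offset": [0,0,-1],"gripper": 1},
  {"rot": [0,0,0],"offset": [0,-2.8,-1],"gripper": 1},
  {"rot": [0,0,0],"offset": [0,-2.8,-0.5],"gripper": 1},
  {"rot": [0,0,0],"offset": [0,-2.8,-0.1],"gripper": 1},
  {"rot": [0,0,0],"offset": [0,-2.8,-0.1],"gripper": 1},
  {"rot": [0,0,0],"offset": [0,-2.8,-0.1],"gripper": 1},
])

```text
time_s: 34.3
position: [0.5756, 0.1912, 0.1118]
tcp_rot: [[0.063, 0.998, 0.002], [0.998, -0.063, -0.001], [-0.001, 0.002, -1.0]]
force: [1.0, -0.0, 0.1]
opening: 0.003
```

Request:
arm_command([
  {"rot": [0,0,0],"offset": [0,0,0.05],"gripper": 1},
  {"rot": [0,0,0],"offset": [0,0,0.05],"gripper": 1},
  {"rot": [0,0,0],"offset": [0,0,0.05],"gripper": 1},
])

```text
time_s: 34.6
position: [0.5749, 0.1912, 0.1115]
tcp_rot: [[0.063, 0.998, 0.001], [0.998, -0.063, -0.001], [-0.001, 0.002, -1.0]]
force: [0.0, -0.5, -0.1]
opening: 0.007
```

Request:
arm_command([
  {"rot": [0,0,0],"offset": [0,0,0.05],"gripper": 1},
  {"rot": [0,0,0],"offset": [0,0,0.05],"gripper": 1},
  {"rot": [0,0,0],"offset": [0,0,0.05],"gripper": 1},
])

```text
time_s: 34.9
position: [0.5749, 0.1913, 0.1114]
tcp_rot: [[0.062, 0.998, 0.002], [0.998, -0.062, -0.001], [-0.001, 0.002, -1.0]]
force: [0.8, -0.1, 3.0]
opening: -0.0
```

Request:
arm_command([
  {"rot": [0,0,0],"offset": [0,0,-1],"gripper": 1},
  {"rot": [0,0,0],"offset": [0,3.0,-1],"gripper": 1},
  {"rot": [0,0,0],"offset": [0,3.0,-0.5],"gripper": 1},
  {"rot": [0,0,0],"offset": [0,3.0,-0.1],"gripper": 1},
  {"rot": [0,0,0],"offset": [0,3.0,-0.05],"gripper": 1},
  {"rot": [0,0,0],"offset": [0,3.0,-0.05],"gripper": 1},
])

```text
time_s: 35.5
position: [0.6037, 0.1895, 0.1113]
tcp_rot: [[0.062, 0.998, -0.0], [0.998, -0.062, -0.001], [-0.001, -0.0, -1.0]]
force: [0.5, 0.0, 1.8]
opening: 0.011
```

Request:
arm_command([
  {"rot": [0,0,0],"offset": [0,0,0.04],"gripper": 1},
  {"rot": [0,0,0],"offset": [0,0,0.04],"gripper": 1},
  {"rot": [0,0,0],"offset": [0,0,0.04],"gripper": 1},
])

```text
time_s: 35.8
position: [0.6038, 0.1895, 0.1112]
tcp_rot: [[0.062, 0.998, -0.0], [0.998, -0.062, -0.001], [-0.001, -0.0, -1.0]]
force: [-0.8, -0.2, 4.6]
opening: 0.008
```

Request:
arm_command([
  {"rot": [0,0,0],"offset": [0,0,0.04],"gripper": 1},
  {"rot": [0,0,0],"offset": [0,0,0.04],"gripper": 1},
  {"rot": [0,0,0],"offset": [0,0,0.04],"gripper": 1},
])

```text
time_s: 36.1
position: [0.6038, 0.1895, 0.1112]
tcp_rot: [[0.062, 0.998, -0.0], [0.998, -0.062, -0.001], [-0.001, -0.0, -1.0]]
force: [-1.4, 0.3, 5.5]
opening: 0.008
```

Nose end now contacts at 0.1112 m and is stiff; flat end is at 0.1114 m. So the cell lies level and seated. Retreating.

Request:
arm_command([
  {"rot": [0,0,0],"offset": [0,0,-1],"gripper": 1},
  {"rot": [0,0,0],"offset": [0,0,-5],"gripper": 1},
  {"rot": [0,0,0],"offset": [0,0,-10],"gripper": 1},
  {"rot": [0,0,0],"offset": [0,0,-13],"gripper": 1},
  {"rot": [0,0,0],"offset": [0,0,-13],"gripper": 1},
  {"rot": [0,0,0],"offset": [0,0,-13],"gripper": 1},
])

```text
time_s: 36.7
position: [0.6042, 0.1896, 0.2413]
tcp_rot: [[0.062, 0.998, 0.002], [0.998, -0.062, -0.001], [-0.001, 0.002, -1.0]]
force: [-0.5, 0.3, -0.2]
opening: 0.006
```

```bash
python3 -c "
from h import *
s=bot.read_state();print(s['time_s'],s['position'],np.round(s['force'],1));print(ticket.hand_in())"
```

```text
36.7 [0.60420855 0.18961196 0.2412871 ] [-0.5  0.3 -0.2]
the job is handed in; nothing more can be done
None
```

I loaded the long cell into the grey recorder, let it go, and handed the job in at 36.7 s. By feel it is home under the lip, but I have no picture of it seated: the 200 camera calls ran out during the final lowering.

**What I did:** I gripped the cell near its flat end, set that end on the spring at about 27° tilt and rolled it down from about 22°. I then eased it forward under the lip and opened the gripper by a limited amount. The tilt was reduced because joint 4 reached its limit at 27°. Spring force was about 8–10 N while tilted and 11–13 N during the roll, about 12.8 N at the highest. The total force stayed at about 15 N or less, against the 22 N limit.

**Last checks:**
- **Spring and end wall:** as I eased the cell forward, the force fell to about 4.7 N near home (4.8 N expected). It then dropped faster, which I read as the nose reaching the end wall.
- **Seating:** I touched the cell's top lightly with closed fingertips. The nose end was first about 0.5 mm high and settled under a 5 N push. After that, nose and flat end matched within about 0.2 mm, at the home height.
- **Robot:** it ended about 13 cm above the recorder, touching nothing.

**What disagreed or is unconfirmed:**
- Rail friction held the cell for a while, because I pressed it down with about 10–12 N, more than was needed.
- The cell sat about 2.5 mm further forward in the grip than planned. I allowed for this from the spring contact.
- The shorter cell was last seen in the tray just after the lift, and I did not go near it again.

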